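# Register the well plate in the microplate heater and close its hood

### The arm

A 7-joint arm with a two-finger parallel gripper is mounted at the origin on the work surface. World frame = base frame: x ahead of the robot, y to its left, z up, the work surface at z = 0. Lengths are in m, angles in degrees, forces in N, time in s.
With the tool pointing down it reaches from about 0.425 to 0.875 m from the base axis. Payload 4.7 kg.
Tool frame: the origin (TCP) lies on the centre line of the jaws, within the pads' length; the fingertips stand 11 mm ahead of it and the grasp point (between the pads) lies 8 mm behind it; z points along the fingers, y is the direction in which the jaws open and shut (so a half turn about z gives the same grasp; the last joint's range is limited). The gripper opens to 87 mm and grips with 3 to 60 N. Pads are 19 mm wide; open, the fingers measure 117 mm over their backs; the gripper's body (75 mm by 190 mm) begins 51 mm behind the grasp point.
Start: joints at [-72.187, 18.392, -4.016, 83.108, 1.295, 78.541, -3.26], TCP at [0.19, 0.622, 0.234] pointing down, gripper open.
Joint ranges: [-163.93, 163.93], [-17.29, 119.83], [-79.2, 71.16], [3.27, 140.29], [-89.18, 269.18], [5.43, 117.66], [-154.24, 154.24]. Speed limits (degrees/s): [147.25, 147.25, 180, 180, 180, 180, 180].

### API

Orientations are given as [roll, pitch, yaw] about the fixed x, y, z axes, in that order (R = Rz(yaw) Ry(pitch) Rx(roll)).
In Python, from cell import env gives the robot as it stands.
- The arm moves only by the tool servo_tool, never from a script. Its argument "moves" is text: rows parted by semicolons, each of 7 numbers parted by spaces: the shift along the tool's x, y, z as a fraction of full scale, then the turn, a rotation vector about the tool's x, y, z as a fraction of full scale, then the gripper's target within -1 to 1 (shut at 1, half-way at 0, fully open at -1). A call has 1 to 20 rows; each row shifts and turns the pose as measured when the row begins, along the tool's axes as they then stand; what a row does not reach is not made up. Full scale, the value 1, is 1000 mm for a shift and 0.5 rad for a turn. A row lasts 1/12 s, in which the tool goes at most 41.7 mm and 7.16 degrees, less where a joint would pass 70% of its speed; a pose out of reach is approached as far as the arm can. A call with a number of a shift or a turn outside -1 to 1 is refused whole. A call with a gripper value outside its range is refused whole. The fingers move at their own pace and stop on an object; "squeeze" is the grip in N (left out, the last holds). Time passes only in rows, so rows that do not move let the fingers close. It gives the time, the measured TCP pose, the force and the opening at its end, in the units of the state.
- env.get_obs(): the state, without advancing time (a new reading comes with each control period).
- env.read_camera(name): name is "scene" or "top"; returns a dict with "img" (420x560x3 uint8, red, green, blue), "range_z" (420x560 float32, m along the optical axis (not along the pixel's ray), 0 where there is no reading), "mtx" (3x3 intrinsics, pixels), "k1" (the pictures are not rectified: a ray, as slopes to the right and down, at radius r is drawn at 1 + k1 r^2 times it, then the intrinsics apply), "T" (4x4, takes a point from camera to world coordinates). Camera axes: x right, y up, looking along -z (the intrinsics and any distortion apply to the point x, -y, -z); pixel columns grow to the right and rows downward; lengths in m; the calibration is good to about 2 mm. A picture is of the moment at which its call begins.
- env.sign_off(): hands the job in, once; it reports no verdict.
The state is a dict: "time_s": time; "qpos": joint angles; "joint_velocities": joint speeds; "effort": joint torques, N m; "tool_pos": TCP position; "tool_rot": TCP orientation; "force": force on the tool from outside, world axes, zero at the start; "wrist_torque": the same for the moment, N m; "grip_width": finger opening in m.
Only numpy, scipy, OpenCV 4.12 (cv2) and the standard library are available. Lean on these libraries where they do the work, as an engineer would, in place of code of your own. Each camera call takes 0.05 s, during which the arm holds its last target.

### The job

The well plate was left askew on the deck of the microplate heater. Slide it home, flat on the deck and square against both the back stop and the left stop; then bring the heater's open hood forward past upright by its handle bar and lower it gently until it is fully shut over the plate, never letting it drop. Leave the plate home and everything else on the bench where it stands.

Things in the scene. Friction and masses are not known exactly. Their poses are not given: they have to be found in the camera images.
- heater: Microplate heater, a low white box fixed to the bench: 190 deep (x -80 to 110), 240 wide (y -120 to 120), flat aluminium deck at z 75. Origin under it on the bench; x points from its front (display, keys) to its rear (hinge), y to its left, z up. A rail along its rear (x 88 to 110) rises to z 93. It does not move during the work.
- back_stop (a point): Middle of the front face, at deck level, of the back stop: a dark steel strip on the deck, 8 high, 116 long along the heater's y. Heater frame: x 55, y 0, z 75. The plate's far long side belongs against it. Axes as the heater's.
- left_stop (a point): Middle of the inner face, at deck level, of the left stop: a dark steel strip on the deck, 8 high, 74 long along the heater's x. Heater frame: x 10, y 63.9, z 75. The plate's left short side belongs against it. Axes as the heater's.
- nest (a point): Where the plate's centre lies when it is home against both stops: x 12.25, y 0, z 84 in the heater's frame. Axes as the heater's.
- plate_center (a point): Centre (half-way up) of the loose white 24-well plate, a block 85.5 along its x, 127.8 along its y, 18 high, 0.09 to 0.15 kg, too wide to grasp, lying on the deck. Home, its axes are parallel to the heater's. It starts 16 to 40 mm short of home in the heater's x, 18 to 44 mm off to the right (-y), turned up to 0.25 rad either way.
- hood (a joint): Angle of the heater's hinged hood in rad: 0 fully shut on its stop, 1.57 upright, 1.8 leaning back on its rear rests; starts at 1.64 to 1.8. Nearly free hinge: within about 0.2 of upright it may stay as left, lower it falls. Hood 0.36 to 0.59 kg; nearly shut, 1.5 to 2.5 N under the bar carries it.
- hood_hinge (a point): Middle of the hood's hinge axis, parallel to the heater's y: x 75, y 0, z 97 in its frame. The hood is a grey frame with a window, 120 long from hinge to front edge, 154 wide, its top 6 thick, with skirts 23 deep at front and sides that go down round the plate (8 to 9 mm clear of it if home; a plate well out of place holds the hood up).
- hood_bar (a point): Centre of the hood's dark round handle bar, 12 in diameter, 124 long, parallel to the hinge, on two thin arms 112 apart, 45 ahead of the hood's front edge; the space between bar and edge is 100 wide, 38 deep. Shut, the bar is 164.5 in front of the hinge axis and 23 above it (z 120 over the bench); it circles the axis at radius 166.
- rack_center (a point): Bystander: blue tube rack, 220 x 98, with capped tubes, 115 tall, standing on the heater's left. The point is on its middle, 50 above the bench.
- bottle_center (a point): Bystander: capped amber bottle, 56 in diameter, 105 tall, on the heater's right. The point is on its axis, 50 above the bench.
- dish_low_center (a point): Bystander: the lower of two stacked Petri dishes, each 91 in diameter and 15 high, on the heater's right. Its centre.
- dish_top_center (a point): Bystander: the upper of the two stacked Petri dishes. Its centre.
Not all that is in view belongs to the job. Leave any purple or red look-alike of the part that bears plate_center alone.

How it is judged:
By the outcome, as a careful person would: the job done as asked, in the order asked, and still so for the second after the job is handed in, with the robot touching nothing.
It also fails if it takes over 64 s, if anything falls off the work surface, if the arm or the gripper's body presses on something with over 40 N, if the wrist force passes 120 N, or if a joint passes its speed limit or range.

## Working session

There is one attempt and no reset: what is moved stays moved. The work goes in short steps, Python scripts to look and compute and a tool call to move; the robot and the scene stay as the last step left them, time stands still between calls to the robot, and variables do not carry over. Pictures are saved under pics/ and viewed, and the job is handed in when it is done.

Besides the shell and the picture viewer there is one more tool, called as name(argument=value, ...), one argument or row to a line, values as JSON. servo_tool: Moves the arm, as the interface text tells. Its arguments: {"type":"object","properties":{"moves":{"type":"string"},"squeeze":{"type":"number"}},"required":["moves"]}

```bash
mkdir -p pics; ls
cat > h.py <<'E'
import numpy as np, cv2
from cell import env
from scipy.spatial.transform import Rotation as R
def cam(n):
    return env.read_camera(n)
def save(c,f,box=None,s=1):
    im=c['img'][:,:,::-1]
    if box: im=im[box[1]:box[3],box[0]:box[2]]
    im=cv2.resize(np.ascontiguousarray(im),None,fx=s,fy=s,interpolation=cv2.INTER_CUBIC)
    cv2.imwrite('pics/'+f,im)
def ray(c,u,v):
    K=np.array(c['mtx']);k=float(c['k1'])
    p=cv2.undistortPoints(np.array([[[u,v]]],float),K,np.array([k,0,0,0,0.]))[0,0]
    return np.array([p[0],-p[1],-1.])
def atz(c,u,v,z):
    T=np.array(c['T']);d=T[:3,:3]@ray(c,u,v);o=T[:3,3]
    return o+d*(z-o[2])/d[2]
def dep(c,u,v):
    T=np.array(c['T']);r=c['range_z'][int(round(v)),int(round(u))]
    return T[:3,:3]@(ray(c,u,v)*r)+T[:3,3]
def cloud(c):
    h,w=c['range_z'].shape;uu,vv=np.meshgrid(np.arange(w),np.arange(h))
    p=cv2.undistortPoints(np.stack([uu,vv],-1).reshape(-1,1,2).astype(float),np.array(c['mtx']),np.array([float(c['k1']),0,0,0,0]))[:,0]
    r=c['range_z'].reshape(-1)
    P=np.stack([p[:,0]*r,-p[:,1]*r,-r],1)
    T=np.array(c['T']);return (P@T[:3,:3].T+T[:3,3]).reshape(h,w,3)
def proj(c,X):
    T=np.array(c['T']);q=T[:3,:3].T@(np.array(X)-T[:3,3]);x=q[0]/-q[2];y=-q[1]/-q[2];f=1+float(c['k1'])*(x*x+y*y)
    K=np.array(c['mtx']);return np.array([K[0,0]*x*f+K[0,2],K[1,1]*y*f+K[1,2]])
E
python3 - <<'E'
from h import *
for n in('scene','top'):
    c=cam(n);save(c,n+'0.png',s=1.4);print(n,c['mtx'],c['k1'],c['T'])
print(env.get_obs())
E
```

```text
pics
scene [[539.54437639   0.         279.12291881]
 [  0.         539.54437639 211.41823747]
 [  0.           0.           1.        ]] 0.0616663673840464 [[-0.43289772 -0.74743371  0.503927    1.20512377]
 [ 0.90140884 -0.35405462  0.24921362  0.34259985]
 [-0.00785298  0.56212826  0.82701279  1.10809865]
 [ 0.          0.          0.          1.        ]]
top [[410.77567598   0.         276.21647618]
 [  0.         410.77567598 205.19760717]
 [  0.           0.           1.        ]] -0.04516349754720018 [[-0.01276734  0.99277834 -0.11928189  0.46505724]
 [-0.99991348 -0.01305407 -0.0016228   0.01865125]
 [-0.00316819  0.11925085  0.9928591   1.21832952]
 [ 0.          0.          0.          1.        ]]
{'time_s': 0.1, 'qpos': array([-72.18749239,  18.43427503,  -4.01653586,  83.16808501,
         1.29567829,  78.54074686,  -3.26196027]), 'joint_velocities': array([-0.07994246, -0.18997742,  0.03601392, -0.14902612,  0.07140257,
       -0.06016783,  0.01671877]), 'effort': array([ 4.99090493e-04, -4.92570591e+01, -4.05376581e-01, -3.13398099e+01,
       -6.41848426e-02,  3.94631596e-02,  6.74104808e-05]), 'tool_pos': array([0.1899923 , 0.62111421, 0.23257558]), 'tool_rot': array([-1.79902168e+02,  5.82112686e-03,  1.62996224e+02]), 'force': array([0.80085135, 0.50040543, 0.19911579]), 'wrist_torque': array([-0.05739279, -0.02470382, -0.04742053]), 'grip_width': 0.08655442433575708}
```

View pics/scene0.png

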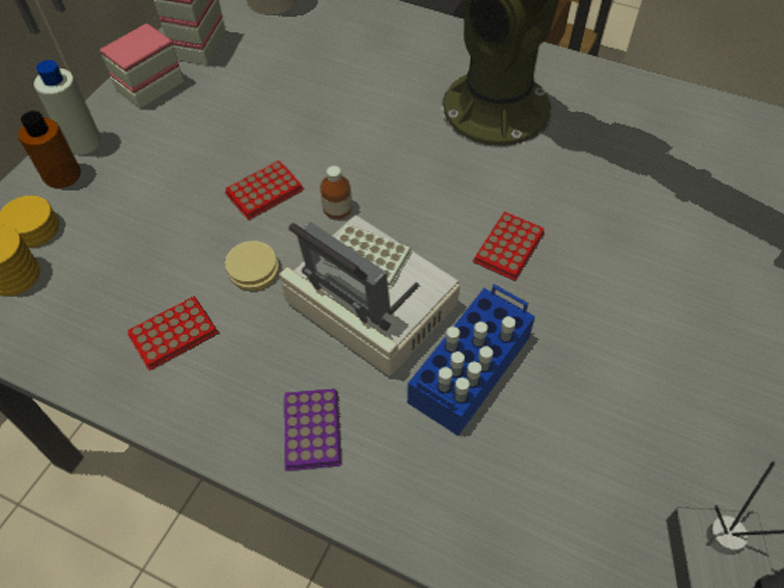

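View pics/top0.png

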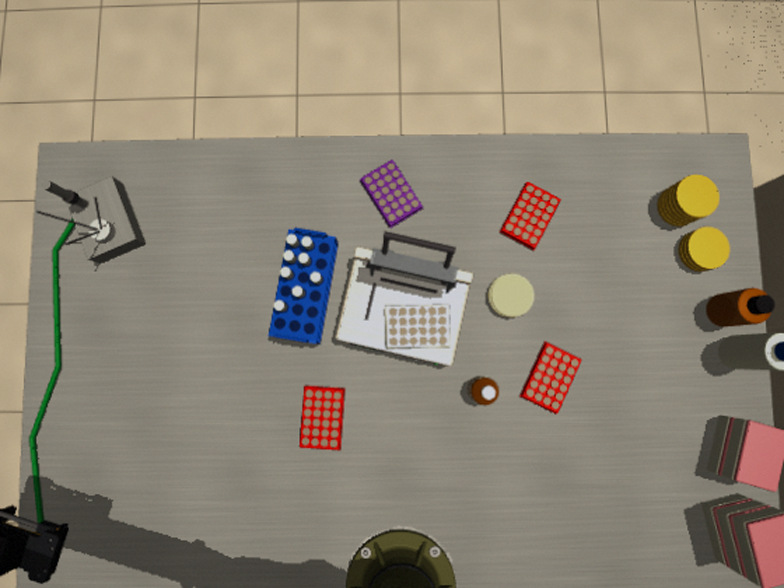

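The heater sits ahead of the arm at about (405,300) in the top view, turned roughly 10°. The hood leans back and the plate is right of and in front of home. I'll enlarge it.

Run:
```python
from h import *
c=cam('top');save(c,'t1.png',(220,150,350,270),6)
s=cam('scene');save(s,'s1.png',(190,130,350,280),4.5)
P=cloud(c)
for (u,v) in [(300,200),(300,235),(250,250),(245,215)]: print(u,v,P[v,u])
# heater deck points
m=(abs(P[...,2]-.075)<.004)&(P[...,0]>.35)&(P[...,0]<.8)&(abs(P[...,1])<.25)
q=P[m];print(m.sum(),q.mean(0))
m2=((P[...,2]>.06)&(P[...,2]<.1)&(P[...,0]>.35)&(P[...,0]<.85)&(P[...,1]<.14)&(P[...,1]>-.16))
print(cv2.minAreaRect(P[m2][:,:2].astype(np.float32)*1000))
```

```text
300 200 [ 0.61332445 -0.04518272  0.09701132]
300 235 [ 0.51750912 -0.04379707  0.08809495]
250 250 [ 0.47928506  0.0997478  -0.00056844]
245 215 [ 0.58329332  0.11409699 -0.0006657 ]
3491 [0.56199922 0.03588268 0.07422939]
((542.4356689453125, -9.622787475585938), (380.645263671875, 241.76454162597656), 73.77307891845703)
```

View pics/t1.png

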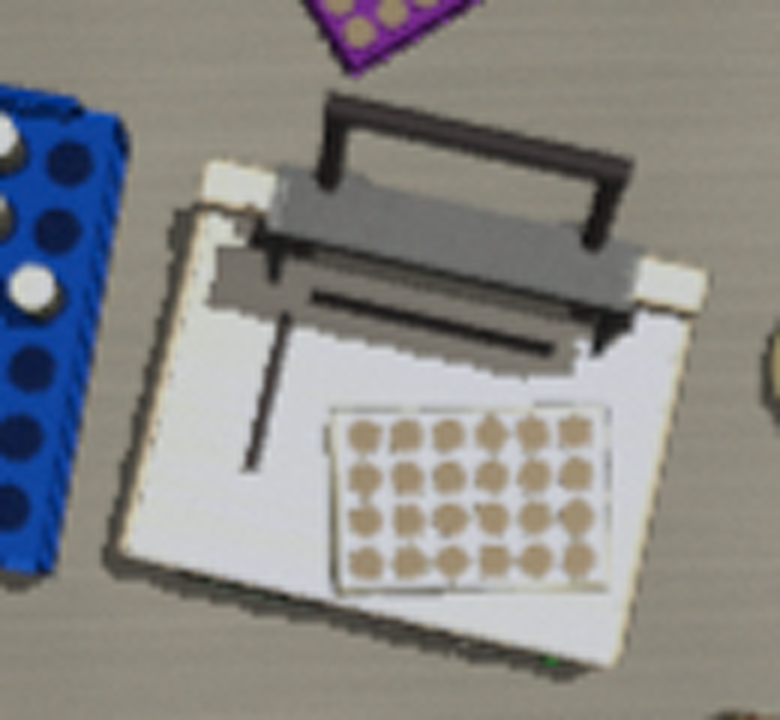

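View pics/s1.png

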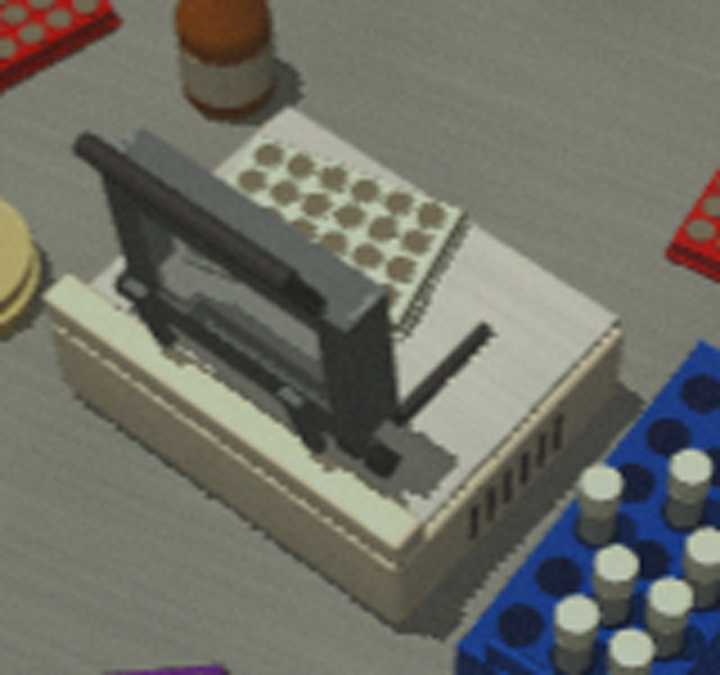

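The top crop shows deck corners at (122,553) and (612,667), rail corners at (207,160) and (705,270), and plate top corners at about (335,408), (605,408), (605,590) and (338,592). I'll fit the poses to these.

```bash
cat > fit.py <<'E'
from h import *
from scipy.optimize import least_squares
def fitpose(c,obj,px):
    def f(x):
        Rz=R.from_euler('z',x[2]).as_matrix()
        return np.concatenate([proj(c,Rz@np.array(o)+[x[0],x[1],0])-p for o,p in zip(obj,px)])
    r=least_squares(f,[.57,-.01,-.2]);return r.x,np.abs(r.fun).max(),r.fun.reshape(-1,2)
E
python3 - <<'E'
from fit import *
c=cam('top')
def px(l): return [np.array([220+a/6-.42,150+b/6-.42]) for a,b in l]
obj=[[-.08,.12,.075],[-.08,-.12,.075],[.11,.12,.093],[.11,-.12,.093]]
H,e,f=fitpose(c,obj,px([(122,553),(612,667),(207,160),(705,270)]))
print('heater',H,np.degrees(H[2]),e,f)
a,b=.04275,.0639
pl=[[a,b,.093],[a,-b,.093],[-a,-b,.093],[-a,b,.093]]
Q,e,_=fitpose(c,pl,px([(334,408),(606,408),(606,590),(338,592)]))
print('plate',Q,np.degrees(Q[2]),e)
Rh=R.from_euler('z',H[2]).as_matrix()
d=Rh.T@np.array([Q[0]-H[0],Q[1]-H[1],0]);print('plate in heater',d*1000,np.degrees(Q[2]-H[2]))
def w(p): return Rh@np.array(p)+[H[0],H[1],0]
for p in ([.055,.058,.083],[.055,-.058,.083],[.047,.0639,.083],[-.027,.0639,.083]):
    u=proj(c,w(p));print(p,(u-[220,150]+.42)*6)
# hood bar from cloud
for n in('top','scene'):
    cc=c if n=='top' else cam(n)
    P=cloud(cc)-np.array([H[0],H[1],0]);P=P@Rh
    m=(P[...,2]>.2)&(abs(P[...,1])<.09)&(P[...,0]>.0)&(P[...,0]<.25)
    g=P[m];print(n,g.shape,g.min(0),g.max(0))
    ang=np.degrees(np.arctan2(g[:,2]-.097,-(g[:,0]-.075)));rr=np.hypot(g[:,2]-.097,g[:,0]-.075)
    k=rr>.15;print(np.c_[rr[k],ang[k],g[k]][:: max(1,k.sum()//15)].round(3))
E
```

```text
heater [ 0.54993162 -0.00833898 -0.23675588] -13.565112532210648 1.6061800178212593 [[-1.60618002  0.46560599]
 [ 1.27418833  0.81110949]
 [-0.51921467 -0.96980655]
 [ 0.84072772 -0.3918729 ]]
plate [ 0.52347516 -0.03840784 -0.008904  ] -0.5101614464820096 1.1129760155549775
plate in heater [-18.66577745 -35.43542763   0.        ] 13.054951085728637
[0.055, 0.058, 0.083] [307.90100772 300.90693146]
[0.055, -0.058, 0.083] [551.83979136 355.92181163]
[0.047, 0.0639, 0.083] [291.66761191 314.76551323]
[-0.027, 0.0639, 0.083] [255.66134933 470.02231683]
top (1074, 3) [ 0.06185415 -0.07849956  0.20167152] [0.11587903 0.07562744 0.2686662 ]
[[ 1.69000e-01  1.04006e+02  1.16000e-01  5.90000e-02  2.61000e-01]
 [ 1.72000e-01  1.01310e+02  1.09000e-01  5.30000e-02  2.66000e-01]
 [ 1.71000e-01  1.01414e+02  1.09000e-01  4.30000e-02  2.64000e-01]
 [ 1.73000e-01  1.00498e+02  1.06000e-01  4.00000e-02  2.67000e-01]
 [ 1.64000e-01  9.98640e+01  1.03000e-01  5.10000e-02  2.59000e-01]
 [ 1.74000e-01  1.02318e+02  1.12000e-01  5.00000e-03  2.67000e-01]
 [ 1.71000e-01  1.01356e+02  1.09000e-01  1.10000
[... 1109 characters left out ...]
0e-02  2.64000e-01]
 [ 1.73000e-01  1.01619e+02  1.10000e-01 -7.00000e-03  2.67000e-01]
 [ 1.72000e-01  1.01145e+02  1.08000e-01  2.00000e-03  2.66000e-01]
 [ 1.74000e-01  1.00885e+02  1.08000e-01  1.20000e-02  2.67000e-01]
 [ 1.71000e-01  1.00265e+02  1.06000e-01  2.00000e-02  2.66000e-01]
 [ 1.66000e-01  1.03389e+02  1.13000e-01  1.40000e-02  2.58000e-01]
 [ 1.67000e-01  1.03152e+02  1.13000e-01  2.40000e-02  2.60000e-01]
 [ 1.70000e-01  1.02648e+02  1.12000e-01  3.70000e-02  2.63000e-01]
 [ 1.69000e-01  1.01796e+02  1.10000e-01  4.70000e-02  2.63000e-01]
 [ 1.71000e-01  1.01597e+02  1.09000e-01  5.80000e-02  2.65000e-01]
 [ 1.65000e-01  1.02727e+02  1.11000e-01  5.90000e-02  2.58000e-01]]
```

The predicted stop ends land on the observed strips, so the heater pose is good: (0.550, -0.008), yaw -13.6°. The plate is at heater (-19, -35), turned +13°. The bar is at about 102° and the hood at about 1.64 rad. I'll write a helper that computes the deltas.

```bash
cat >> h.py <<'E'
H=np.array([0.5499,-0.0083,np.radians(-13.57)])
Rh=R.from_euler('z',H[2]).as_matrix()
def w(p): return Rh@(np.array(p,float)/1000)+[H[0],H[1],0]
def hh(X): return Rh.T@(np.array(X)-[H[0],H[1],0])*1000
def delta(tgt,yaw,roll=180,pitch=0):
    o=env.get_obs();Rt=R.from_euler('xyz',o['tool_rot'],degrees=True);Rg=R.from_euler('xyz',[roll,pitch,yaw],degrees=True)
    d=Rt.inv().apply(np.array(tgt)-o['tool_pos']);r=(Rt.inv()*Rg).as_rotvec()
    print('t',o['time_s'],'heater pos',hh(o['tool_pos']).round(1),'rot',o['tool_rot'].round(2),'q',o['qpos'].round(0),'F',o['force'].round(2),'W',round(o['grip_width'],4))
    print('shift mm',(d*1000).round(1),'turn units',(r/.5).round(3))
E
python3 - <<'E'
from h import *
print(w([-95,-35,200]))
delta([.47,.2,.22],166.43)
delta(w([-95,-35,200]),166.43)
E
```

```text
[ 0.44933986 -0.02003279  0.2       ]
t 0.3 heater pos [-497.5  527.7  233.2] rot [-179.97    0.    162.99] q [-72.  18.  -4.  83.   1.  79.  -3.] F [ 0.23 -0.26  0.5 ] W 0.0873
shift mm [-390.9 -321.1   13.4] turn units [-0.001  0.    -0.12 ]
t 0.3 heater pos [-497.5  527.7  233.2] rot [-179.97    0.    162.99] q [-72.  18.  -4.  83.   1.  79.  -3.] F [ 0.23 -0.26  0.5 ] W 0.0873
shift mm [-435.5 -537.6   33.5] turn units [-0.001  0.    -0.12 ]
```

servo_tool(
  moves="-0.028 -0.023 0 0 0 -0.03 -1;-0.028 -0.023 0 0 0 -0.03 -1;-0.028 -0.023 0 0 0 -0.03 -1;-0.028 -0.023 0 0 0 -0.03 -1;-0.028 -0.023 0 0 0 0 -1;-0.028 -0.023 0 0 0 0 -1;-0.028 -0.023 0 0 0 0 -1;-0.028 -0.023 0 0 0 0 -1;-0.028 -0.023 0 0 0 0 -1;-0.028 -0.023 0 0 0 0 -1",
)

```text
time_s: 1.13
tool_pos: [0.4048, 0.3264, 0.2298]
tool_rot: [179.8, -0.4, 167.8]
force: [1.1, 0.7, -0.1]
grip_width: 0.0869
```

Run:
```python
from h import *
print(env.get_obs()['tool_pos'])
delta(w([-95,-35,200]),166.43)
```

```text
[0.40484232 0.32644367 0.22979632]
t 1.1333 heater pos [-219.6  291.4  229.8] rot [179.84  -0.35 167.79] q [-50.   3.   9. 102.  -1.  75.  37.] F [ 1.06  0.7  -0.08] W 0.0869
shift mm [-116.9 -329.3   28.2] turn units [ 0.005 -0.012  0.048]
```

servo_tool(
  moves="-0.018 -0.03 0 0 0 0.02 -1;-0.018 -0.03 0 0 0 0.02 -1;-0.018 -0.03 0 0 0 0 -1;-0.012 -0.033 0 0 0 0 -1;-0.012 -0.033 0 0 0 0 -1;-0.01 -0.034 0 0 0 0 -1;-0.01 -0.034 0 0 0 0 -1;-0.008 -0.034 0 0 0 0 -1;-0.006 -0.034 0 0 0 0 -1;-0.004 -0.033 0 0 0 0 -1",
)

```text
time_s: 1.97
tool_pos: [0.4474, -0.0349, 0.2291]
tool_rot: [179.6, 0.0, 166.3]
force: [0.4, 0.2, 0.2]
grip_width: 0.087
```

Run:
```python
from h import *
delta(w([-95,-35,92]),166.43)
```

```text
t 1.9667 heater pos [-93.4 -50.  229.1] rot [1.7957e+02 2.0000e-02 1.6634e+02] q [-31.  -8.  30. 111.   4.  76.  74.] F [0.35 0.22 0.17] W 0.087
shift mm [  1.7  13.9 137.2] turn units [ 0.015  0.001 -0.003]
```

servo_tool(
  moves="0 0.007 0.028 0.015 0 0 -1;0 0.007 0.028 0 0 0 -1;0 0 0.028 0 0 0 -1;0 0 0.028 0 0 0 -1;0 0 0.02 0 0 0 -1;0 0 0.005 0 0 0 -1",
)

```text
time_s: 2.47
tool_pos: [0.4547, -0.0322, 0.0929]
tool_rot: [179.6, 0.8, 165.2]
force: [-1.1, 0.5, 0.3]
grip_width: 0.087
```

Run:
```python
from h import *
delta(w([-40,-35,92]),166.43)
c=cam('top');save(c,'t2.png',(220,150,350,270),6)
```

```text
t 2.4667 heater pos [-86.9 -45.6  92.9] rot [179.62   0.79 165.2 ] q [-30.   0.  32. 121.  -1.  58.  77.] F [-1.08  0.52  0.27] W 0.087
shift mm [-46.7  11.6   1.6] turn units [ 0.013  0.028 -0.043]
```

View pics/t2.png

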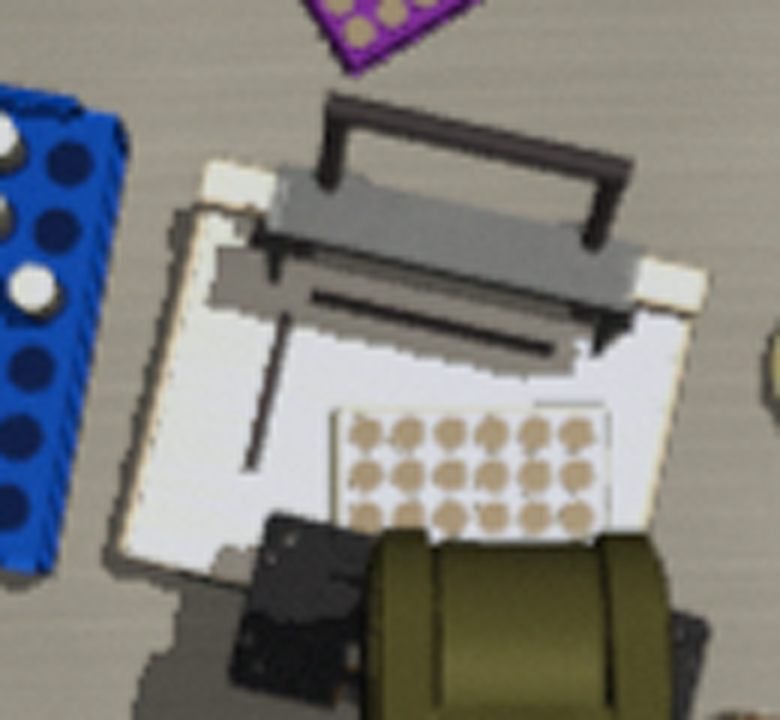

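servo_tool(
  moves="0 0.006 0.001 0.013 0.028 -0.04 -1;0 0.005 0 0 0 0 -1;-0.006 0 0 0 0 0 -1;-0.006 0 0 0 0 0 -1;-0.006 0 0 0 0 0 -1;-0.006 0 0 0 0 0 -1;-0.006 0 0 0 0 0 -1",
)

```text
time_s: 3.1
tool_pos: [0.4928, -0.0261, 0.0976]
tool_rot: [179.8, 0.3, 166.7]
force: [-0.2, 0.4, 0.3]
grip_width: 0.0868
```

Run:
```python
from h import *
delta(w([-40,-35,92]),166.43)
c=cam('top');save(c,'t3.png',(220,150,350,270),6)
```

```text
t 3.1 heater pos [-51.3 -30.7  97.6] rot [179.82   0.28 166.67] q [-30.   6.  32. 115.  -4.  59.  80.] F [-0.24  0.38  0.25] W 0.0868
shift mm [-11.3  -4.3   5.6] turn units [0.006 0.01  0.008]
```

View pics/t3.png

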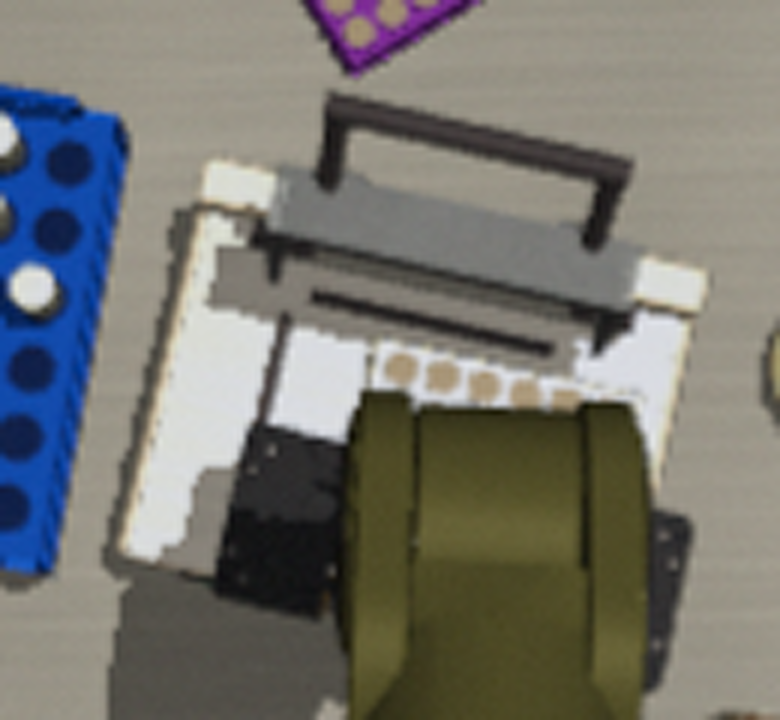

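servo_tool(
  moves="-0.003 -0.002 0.003 0 0.01 0 -1;-0.003 -0.002 0.002 0 0 0 -1;-0.003 0 0 0 0 0 -1",
)

```text
time_s: 3.4
tool_pos: [0.4997, -0.0321, 0.092]
tool_rot: [179.8, -0.4, 166.6]
force: [-12.5, 4.6, 8.7]
grip_width: 0.087
```

servo_tool(
  moves="-0.002 0 0 0 0 0 -1",
)

```text
time_s: 3.48
tool_pos: [0.4995, -0.0322, 0.0912]
tool_rot: [179.8, -0.8, 166.6]
force: [-2.8, 2.4, 2.7]
grip_width: 0.0874
```

Run:
```python
from h import *
delta(w([-40,-35,92]),166.43)
c=cam('top');save(c,'t4.png',(260,180,340,230),9)
```

```text
t 3.4833 heater pos [-43.4 -35.1  91.2] rot [179.82  -0.76 166.64] q [-29.   8.  32. 114.  -5.  60.  82.] F [-2.75  2.37  2.68] W 0.0874
shift mm [-3.4  0.1 -0.8] turn units [ 0.006 -0.026  0.007]
```

View pics/t4.png

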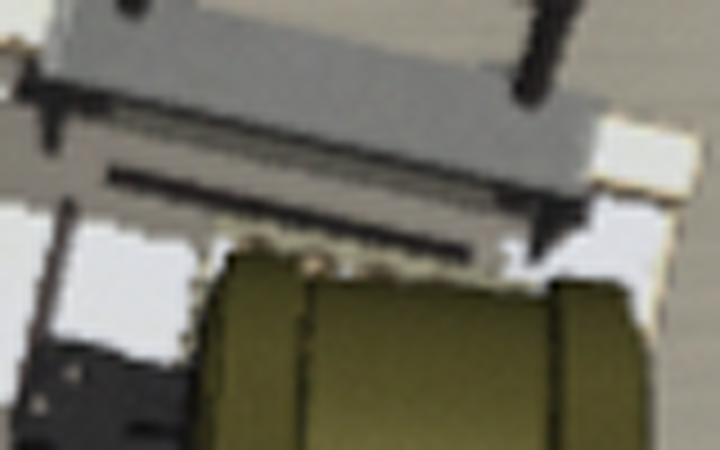

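Plate squared against the back stop with about 13 N of contact. Now I back off, lift, and go to the right side with the fingers shut.

servo_tool(
  moves="0.012 0 0 0 0.026 0 -1;0.012 0 -0.002 0 0 0 0;0 0.005 -0.02 0 0 0 1;0 0.01 -0.025 0 0 0 1;0 0.025 -0.005 0 0 0 1;-0.01 0.03 0 0 0 0 1;-0.02 0.02 0 0 0 0 1;-0.02 0 0 0 0 0 1",
)

```text
time_s: 4.2
tool_pos: [0.5402, 0.0491, 0.1417]
tool_rot: [179.8, -2.1, 166.3]
force: [-1.2, 0.2, 0.7]
grip_width: 0.048
```

Run:
```python
from h import *
delta(w([4,-124,140]),166.43)
c=cam('top');save(c,'t5.png',(220,150,350,270),6)
s=cam('scene');save(s,'s5.png',(190,130,350,280),4.5)
```

```text
t 4.2 heater pos [-22.9  53.5 141.7] rot [179.78  -2.11 166.27] q [-33.  11.  29. 105.  -7.  68.  74.] F [-1.17  0.18  0.7 ] W 0.048
shift mm [ -27.4 -177.5    0. ] turn units [ 0.008 -0.073 -0.006]
```

View pics/t5.png

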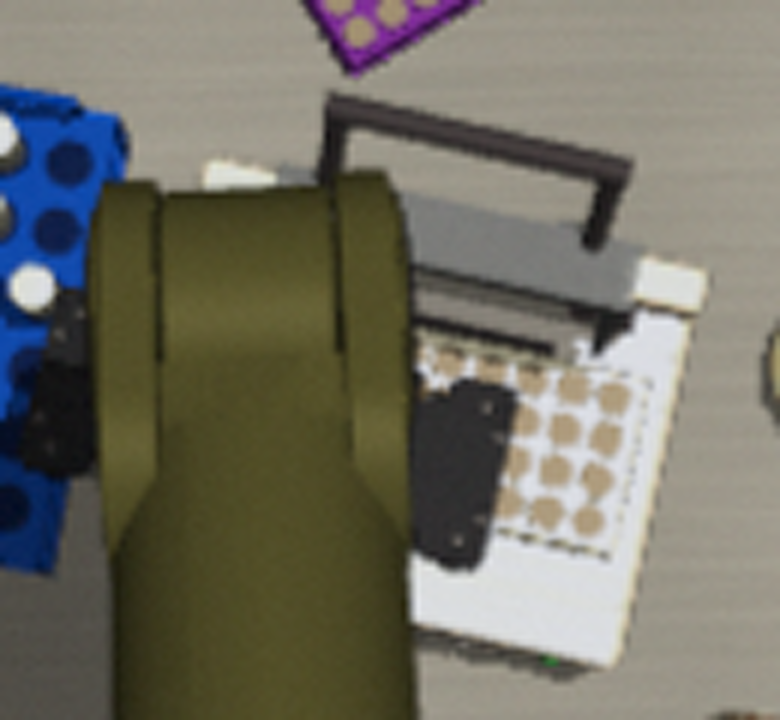

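View pics/s5.png

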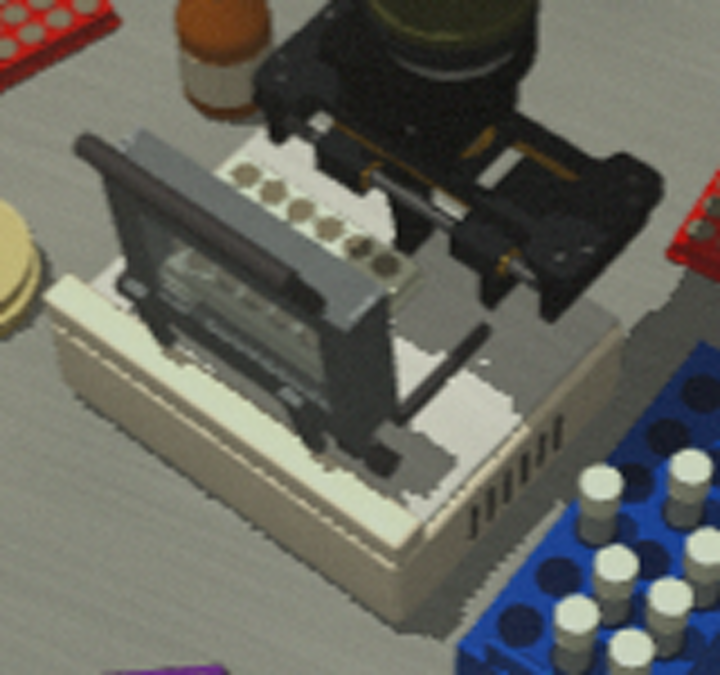

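I went the wrong way in y (tool y is heater +y), but touched nothing. The plate is still square on the back stop with its right edge near (640,380)–(610,555). Going right.

servo_tool(
  moves="0.005 -0.025 0 0 -0.073 0 1;0 -0.03 0 0 0 0 1;0 -0.03 0 0 0 0 1;0 -0.03 0 0 0 0 1;0 -0.03 0 0 0 0 1;0 -0.03 0 0 0 0 1;0 -0.01 0 0 0 0 1;0 0 0 0 0 0 1",
)

```text
time_s: 4.97
tool_pos: [0.4815, -0.1426, 0.1385]
tool_rot: [-179.9, -0.3, 165.9]
force: [0.5, -0.9, -0.6]
grip_width: 0.0008
```

Run:
```python
from h import *
delta(w([4,-124,92]),166.43)
c=cam('top');save(c,'t6.png',(220,150,350,270),6)
```

```text
t 4.9667 heater pos [ -35.  -146.6  138.5] rot [-179.88   -0.27  165.86] q [-22.   5.  38. 112.  -3.  65.  92.] F [ 0.46 -0.88 -0.62] W 0.0008
shift mm [-39.   23.1  46.3] turn units [-0.004 -0.01  -0.02 ]
```

View pics/t6.png

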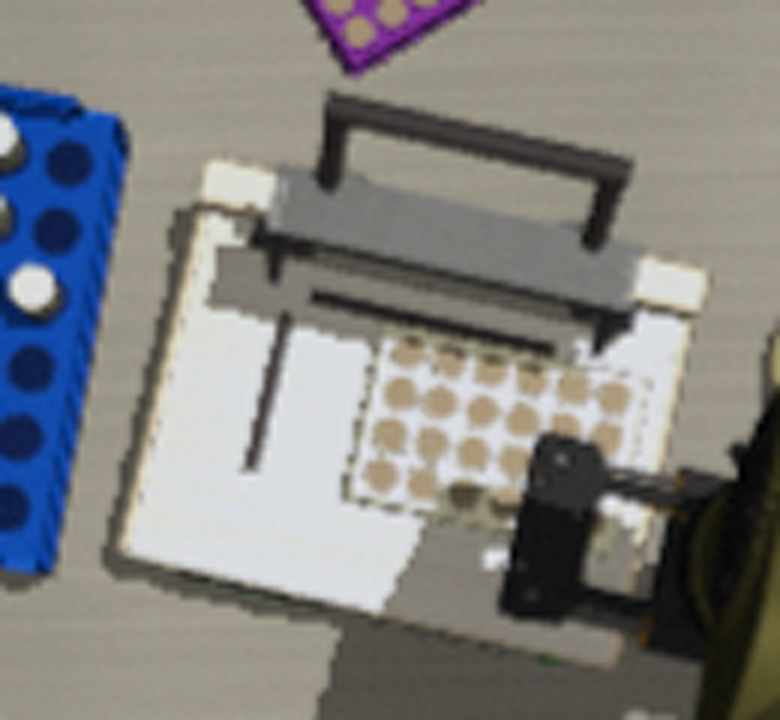

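servo_tool(
  moves="-0.02 0 0.01 0 0 -0.02 1;-0.019 0.005 0.02 0 0 0 1;0 0.01 0.015 0 0 0 1;0 0 0 0 0 0 1",
)

```text
time_s: 5.35
tool_pos: [0.5255, -0.13, 0.0925]
tool_rot: [179.8, -0.2, 166.7]
force: [-0.9, 0.5, -1.0]
grip_width: 0.0007
```

Run:
```python
from h import *
delta(w([4,-82,92]),166.43)
c=cam('top');save(c,'t7.png',(220,150,350,270),6)
s=cam('scene');save(s,'s7.png',(190,130,350,280),4.5)
```

```text
t 5.35 heater pos [   4.9 -124.    92.5] rot [179.76  -0.19 166.71] q [-21.  14.  37. 109. -10.  60.  96.] F [-0.86  0.52 -1.02] W 0.0007
shift mm [ 0.7 42.   0.7] turn units [ 0.008 -0.007  0.01 ]
```

View pics/t7.png

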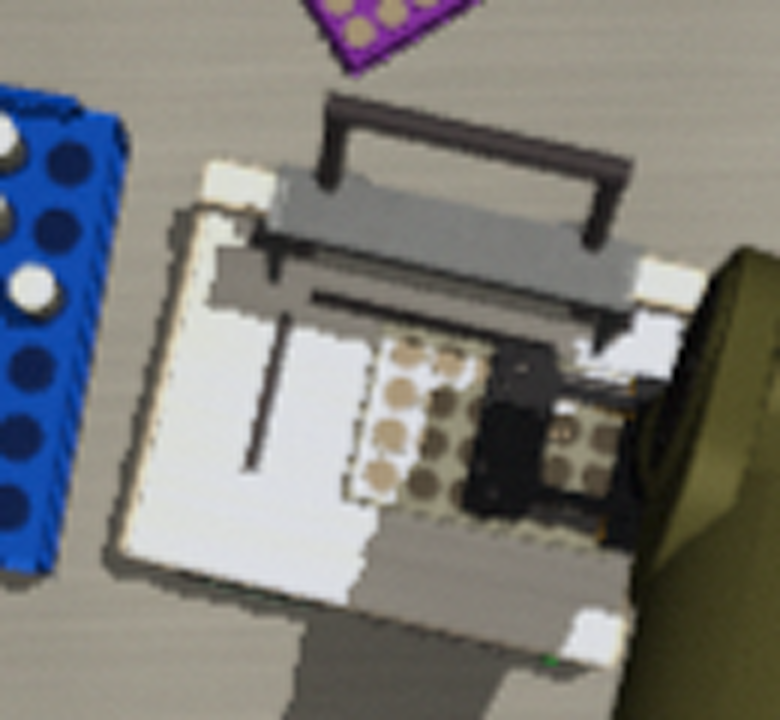

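View pics/s7.png

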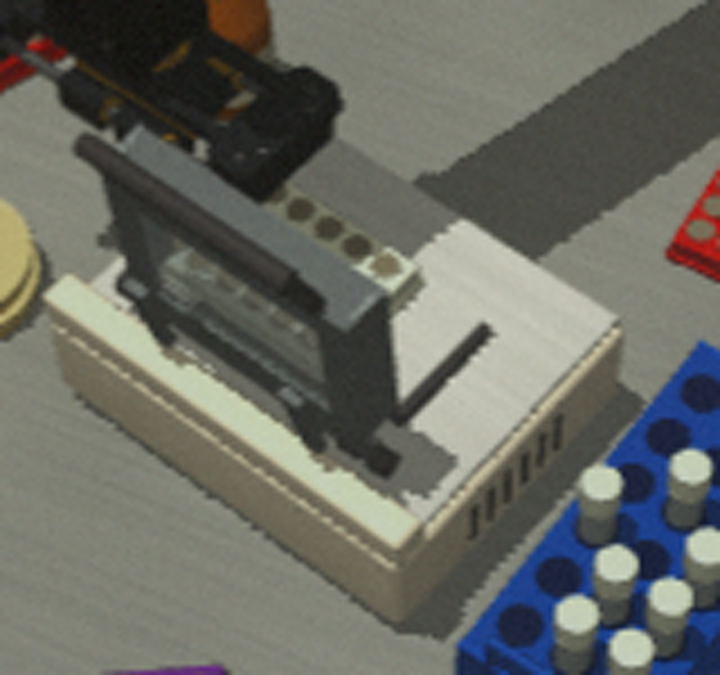

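servo_tool(
  moves="0.004 0.006 0 0 0 0.01 1;0 0.006 0 0 0 0 1;0 0.006 0 0 0 0 1;0 0.006 0 0 0 0 1;0 0.004 0 0 0 0 1",
)

```text
time_s: 5.87
tool_pos: [0.5292, -0.1021, 0.0987]
tool_rot: [179.7, 0.2, 166.3]
force: [-0.6, 0.3, -0.2]
grip_width: 0.0003
```

Run:
```python
from h import *
delta(w([2,-80,92]),166.43)
c=cam('top');save(c,'t8.png',(220,150,350,270),6)
```

```text
t 5.8667 heater pos [  1.9 -96.1  98.7] rot [179.68   0.24 166.28] q [-24.  12.  36. 109.  -9.  60.  92.] F [-0.6   0.32 -0.19] W 0.0003
shift mm [ 0.  16.   6.8] turn units [ 0.011  0.008 -0.005]
```

View pics/t8.png

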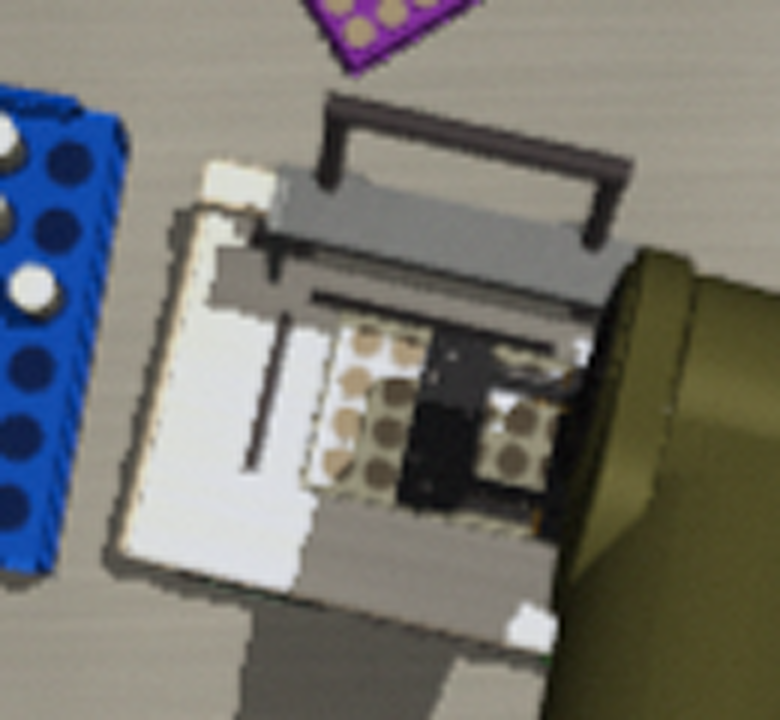

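servo_tool(
  moves="0 0.004 0.004 0.01 0.008 0 1;0 0.004 0.002 0 0 0 1;0 0.003 0.002 0 0 0 1;0 0.003 0.001 0 0 0 1",
)

```text
time_s: 6.25
tool_pos: [0.5338, -0.0871, 0.0901]
tool_rot: [180.0, 0.1, 166.3]
force: [-0.2, -1.2, 0.4]
grip_width: 0.0006
```

servo_tool(
  moves="0 0.002 0.001 0 0 0 1",
)

```text
time_s: 6.33
tool_pos: [0.5343, -0.0849, 0.0887]
tool_rot: [180.0, 0.1, 166.3]
force: [-0.2, -0.5, -0.0]
grip_width: 0.0006
```

Run:
```python
from h import *
delta(w([2,-80,92]),166.43)
c=cam('top');save(c,'t9.png',(220,150,350,270),6)
```

```text
t 6.3333 heater pos [  2.8 -78.1  88.7] rot [1.8000e+02 1.0000e-01 1.6633e+02] q [-25.  14.  35. 110.  -9.  60.  90.] F [-0.24 -0.5  -0.01] W 0.0006
shift mm [ 0.8 -1.9 -3.3] turn units [ 0.     0.004 -0.004]
```

View pics/t9.png

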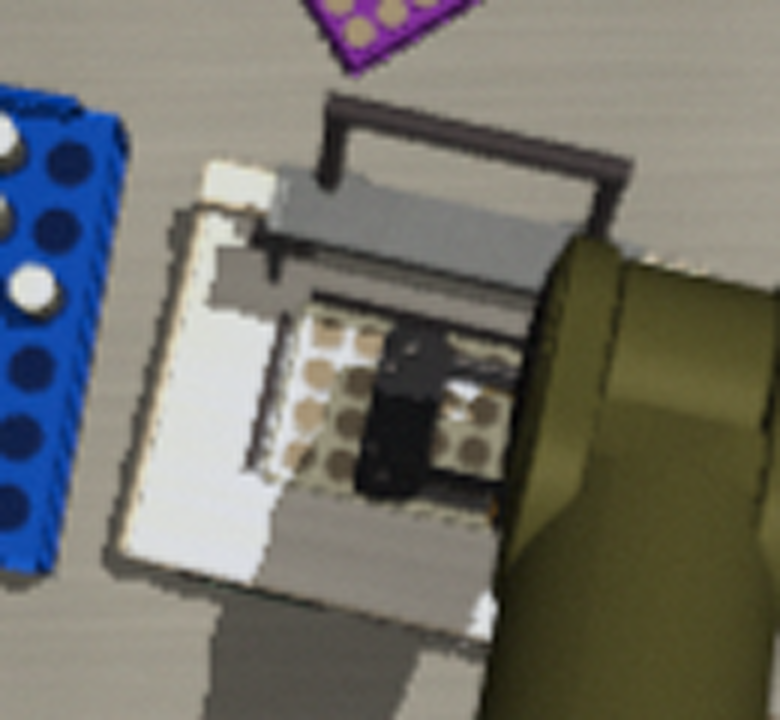

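servo_tool(
  moves="0 0.002 -0.003 0 0 0 1;0 0.002 0 0 0 0 1",
)

```text
time_s: 6.55
tool_pos: [0.5345, -0.082, 0.0912]
tool_rot: [-179.9, 0.0, 166.3]
force: [-1.2, -6.8, 3.6]
grip_width: 0.0005
```

servo_tool(
  moves="0 0.002 0 0 0 0 1",
)

```text
time_s: 6.63
tool_pos: [0.5345, -0.0821, 0.0913]
tool_rot: [-179.7, 0.0, 166.2]
force: [-2.1, -6.4, 0.4]
grip_width: 0.0007
```

Left stop reached at about 7 N. I'll back off and look.

servo_tool(
  moves="0 -0.008 0 0 0 0 1;0 -0.012 -0.003 0 0 0 1;0.005 -0.015 -0.02 0 0 0 0;0.025 -0.02 -0.02 0 0 0 -1;0.03 -0.02 -0.005 0 0 0 -1;0.03 0 0 0 0 0 -1;0.02 0 0 0 0 0 -1",
)

```text
time_s: 7.22
tool_pos: [0.4088, -0.134, 0.1421]
tool_rot: [-179.7, 0.2, 166.1]
force: [-0.8, 0.5, -0.4]
grip_width: 0.0258
```

Run:
```python
from h import *
delta(w([-75,0,92]),166.43)
c=cam('top');save(c,'t10.png',(240,170,340,245),8)
s=cam('scene');save(s,'s10.png',(190,130,350,280),4.5)
```

```text
t 7.2167 heater pos [-107.7 -155.3  142.1] rot [-1.7971e+02  1.6000e-01  1.6612e+02] q [-25.  -8.  37. 121.   5.  65.  86.] F [-0.79  0.48 -0.38] W 0.0258
shift mm [-31.7 155.7  49.4] turn units [-0.01   0.006 -0.011]
```

View pics/t10.png

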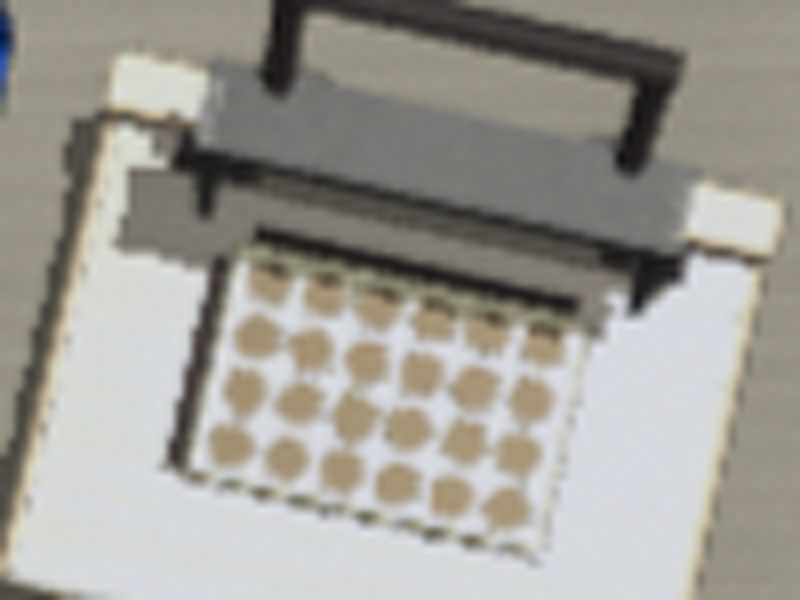

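View pics/s10.png

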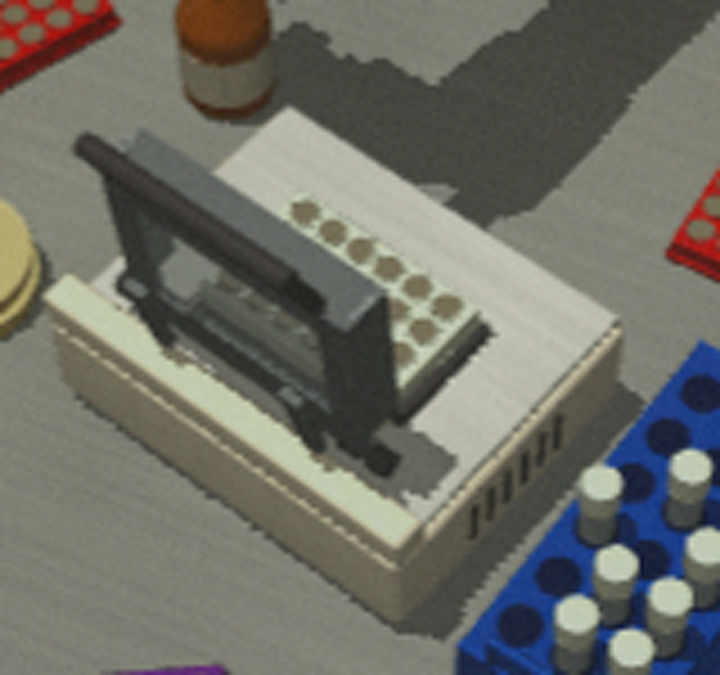

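The plate looks home on both stops. One more square touch against the back stop with open fingers, to be sure.

servo_tool(
  moves="-0.007 0.035 0 -0.01 0 -0.01 -1;-0.007 0.035 0 0 0 0 -1;-0.007 0.035 0 0 0 0 -1;-0.007 0.035 0 0 0 0 -1;0 0.015 0.02 0 0 0 -1;0 0 0.028 0 0 0 -1;0 0 0 0 0 0 -1;0 0 0 0 0 0 -1",
)

```text
time_s: 7.98
tool_pos: [0.4832, 0.0163, 0.0983]
tool_rot: [179.1, 0.9, 166.1]
force: [-0.4, 0.0, 1.7]
grip_width: 0.084
```

Run:
```python
from h import *
delta(w([-42,0,92]),166.43)
```

```text
t 7.9833 heater pos [-70.6   8.3  98.3] rot [179.1    0.87 166.1 ] q [-32.   4.  29. 117.  -3.  58.  74.] F [-0.4   0.03  1.65] W 0.084
shift mm [-28.6  -8.2   6.6] turn units [ 0.031  0.031 -0.011]
```

servo_tool(
  moves="-0.005 -0.004 0.005 0.03 0.03 -0.01 -1;-0.006 -0.004 0.002 0 0 0 -1;-0.006 0 0.001 0 0 0 -1;-0.006 0 0.001 0 0 0 -1;-0.002 0 0.001 0 0 0 -1",
)

```text
time_s: 8.4
tool_pos: [0.5075, -0.0004, 0.0922]
tool_rot: [179.8, -0.0, 166.1]
force: [-8.8, 2.6, 6.8]
grip_width: 0.0874
```

servo_tool(
  moves="-0.002 0 0 0 0 0 -1",
)

```text
time_s: 8.48
tool_pos: [0.5075, -0.0005, 0.0921]
tool_rot: [179.8, -0.4, 166.1]
force: [-8.5, 2.4, 3.2]
grip_width: 0.087
```

Run:
```python
from h import *
delta(w([-42,0,92]),166.43)
```

```text
t 8.4833 heater pos [-43.1  -2.3  92.1] rot [179.77  -0.35 166.13] q [-30.   9.  30. 113.  -5.  59.  78.] F [-8.46  2.43  3.2 ] W 0.087
shift mm [-1.1  2.3  0.1] turn units [ 0.008 -0.012 -0.011]
```

Same contact position as before (-43 vs -43.4), so the plate is on the back stop. Back off, rise, turn 90° for the bar.

servo_tool(
  moves="0.01 0 0 0 0 0 -1;0.02 0 -0.005 0 0 0 -1;0 0 -0.035 0 0 0 -1;0 0 -0.035 0 0 0 -1;0 0 -0.035 0 0 0 -1;0 0 -0.035 0 0 0 0;0 0 -0.035 0 0 0 0;0 0 -0.035 0 0 0.1 0;0 0 -0.01 0 0 0.22 0;0 0 0 0 0 0.22 0;0 0 0 0 0 0.22 0;0 0 0 0 0 0.22 0;0 0 0 0 0 0.22 0;0 0 0 0 0 0.22 0;0 0 0 0 0 0.22 0;0 0 0 0 0 0.22 0;0 0 0 0 0 0.22 0;0 0 0 0 0 0.22 0;0 0 0 0 0 0.22 0;0 0 0 0 0 0.22 0",
)

```text
time_s: 10.15
tool_pos: [0.4723, -0.0036, 0.3369]
tool_rot: [178.8, -0.9, 82.7]
force: [0.3, 0.1, -0.6]
grip_width: 0.0437
```

Run:
```python
from h import *
delta(w([107,0,305]),76.43)
c=cam('top');save(c,'t11.png',(220,150,350,270),6)
```

```text
t 10.15 heater pos [-76.6 -13.6 336.9] rot [178.83  -0.88  82.72] q [-28.  -8.  23.  99.   2.  87. -12.] F [ 0.34  0.08 -0.65] W 0.0437
shift mm [ -7.  183.3  35.5] turn units [ 0.039 -0.033  0.219]
```

View pics/t11.png

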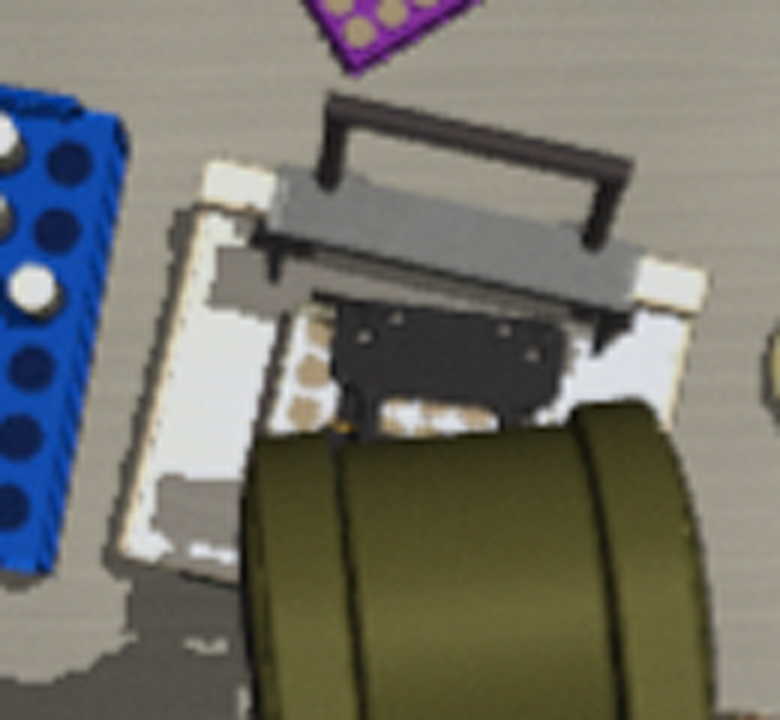

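servo_tool(
  moves="0 0.015 0 0.02 -0.015 0.2 0;0 0.03 0 0.02 -0.015 0.02 0;0 0.03 0 0 0 0 0;0 0.03 0 0 0 0 0;0 0.03 0 0 0 0 0;0 0.03 0 0 0 0 0;0 0.005 0.005 0 0 0 0;0 0 0 0 0 0 0",
)

```text
time_s: 10.87
tool_pos: [0.6428, -0.0453, 0.3357]
tool_rot: [179.5, -0.3, 76.8]
force: [-1.3, -0.2, 0.1]
grip_width: 0.0433
```

Run:
```python
from h import *
delta(w([107,0,290]),76.43)
```

```text
t 10.8667 heater pos [ 99.  -14.1 335.7] rot [179.54  -0.31  76.84] q [-20.  17.  29.  76.  -8.  89.  -6.] F [-1.25 -0.16  0.14] W 0.0433
shift mm [13.8  7.8 45.9] turn units [ 0.016 -0.011  0.014]
```

servo_tool(
  moves="0.007 0.005 0.01 0.015 -0.01 0.014 0;0.006 0.003 0.01 0 0 0 0;0 0 0.015 0 0 0 0;0 0 0.012 0 0 0 0;0 0 0 0 0 0 0",
)

```text
time_s: 11.28
tool_pos: [0.6509, -0.0335, 0.2884]
tool_rot: [179.9, -0.1, 76.7]
force: [-0.8, 0.3, 0.4]
grip_width: 0.0434
```

Run:
```python
from h import *
delta(w([107,0,252]),76.43)
c=cam('top');save(c,'t12.png',(220,150,350,270),6)
c=cam('scene');save(c,'s12.png',(190,80,350,230),4.5)
```

```text
t 11.2833 heater pos [104.1  -0.8 288.4] rot [ 1.7991e+02 -1.3000e-01  7.6710e+01] q [-21.  19.  28.  79.  -9.  84.  -6.] F [-0.76  0.3   0.41] W 0.0434
shift mm [ 0.7  2.9 36.4] turn units [ 0.003 -0.004  0.01 ]
```

View pics/t12.png

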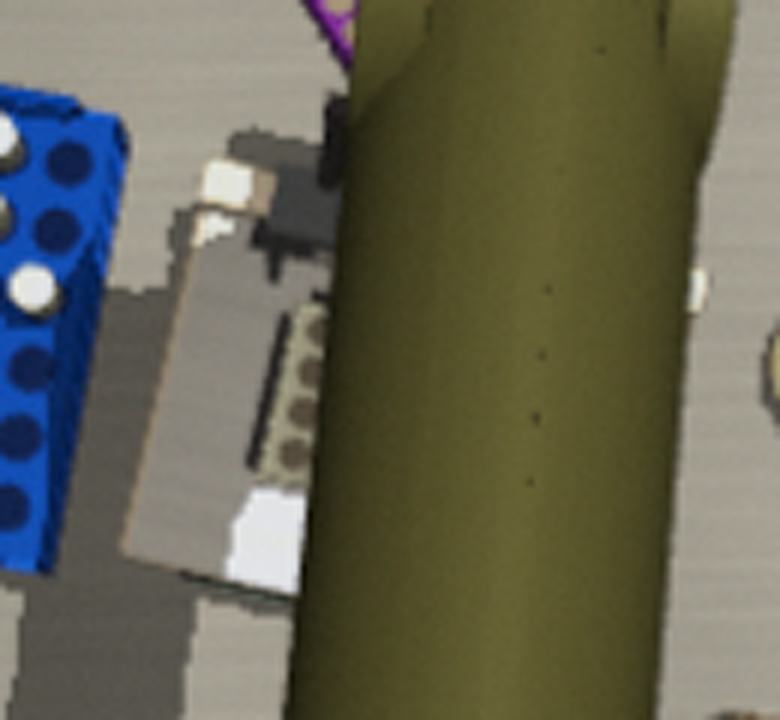

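View pics/s12.png

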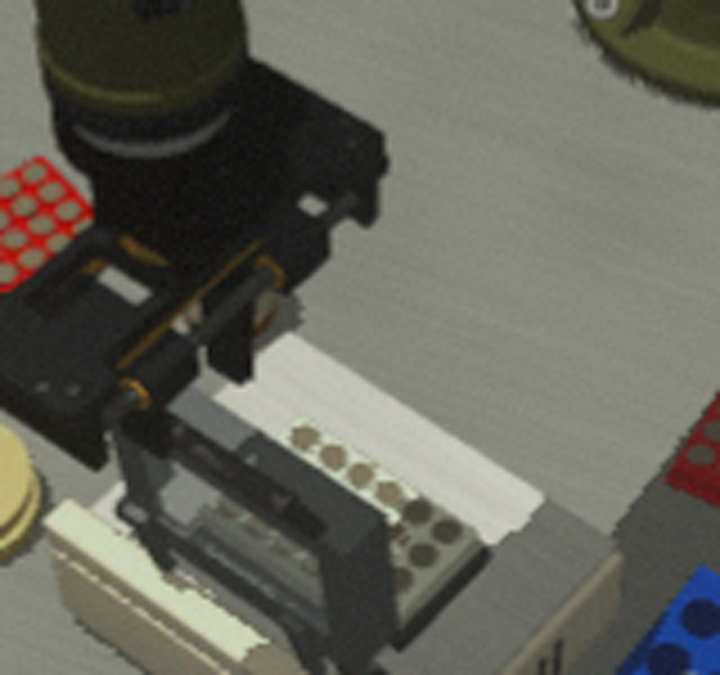

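The scene crop shows the front finger at (230,350) and the rear finger at about (150,440), either side of the bar line. Descend and grip.

servo_tool(
  moves="0 0.003 0.01 0 0 0.01 0;0 0 0.012 0 0 0 0;0 0 0.012 0 0 0 0;0 0 0.002 0 0 0 0",
  squeeze=12,
)

```text
time_s: 11.72
tool_pos: [0.6561, -0.035, 0.2559]
tool_rot: [179.4, -0.3, 76.4]
force: [-0.5, 0.1, 0.2]
grip_width: 0.0433
```

Run:
```python
from h import *
delta(w([107,0,252]),76.43)
c=cam('scene');save(c,'s13.png',(190,80,350,230),4.5)
```

```text
t 11.7167 heater pos [109.5  -1.1 255.9] rot [179.36  -0.3   76.37] q [-21.  19.  28.  82.  -9.  80.  -6.] F [-0.52  0.13  0.2 ] W 0.0433
shift mm [ 1.  -2.6  3.9] turn units [ 0.022 -0.011 -0.002]
```

View pics/s13.png

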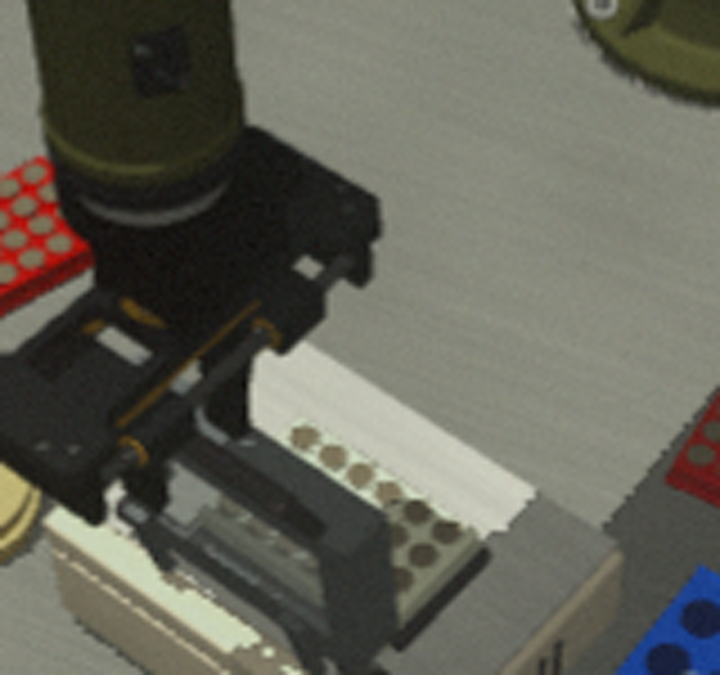

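servo_tool(
  moves="0 -0.002 0.003 0.02 -0.01 0 0.3;0 0 0 0 0 0 0.7;0 0 0 0 0 0 1;0 0 0 0 0 0 1;0 0 0 0 0 0 1;0 0 0 0 0 0 1",
  squeeze=12,
)

```text
time_s: 12.27
tool_pos: [0.6547, -0.0348, 0.2535]
tool_rot: [179.9, 0.0, 76.4]
force: [0.1, -0.1, -0.9]
grip_width: 0.0118
```

Run:
```python
from h import *
delta(w([107,0,252]),76.43)
```

```text
t 12.2667 heater pos [108.1  -1.2 253.5] rot [1.7992e+02 2.0000e-02 7.6360e+01] q [-21.  20.  28.  82.  -9.  81.  -6.] F [ 0.12 -0.13 -0.85] W 0.0118
shift mm [ 1.2 -1.1  1.5] turn units [ 0.003  0.001 -0.003]
```

Bar gripped (11.8 mm). Now a planner for the arc.

```bash
cat > arc.py <<'E'
import sys
from h import *
hx=73.5
o=env.get_obs();Rt=R.from_euler('xyz',o['tool_rot'],degrees=True)
g=hh(o['tool_pos']-Rt.apply([0,0,.008]))
th=np.degrees(np.arctan2(g[2]-97,hx-g[0]));print('t',o['time_s'],'theta',th.round(2),'rad',np.hypot(g[2]-97,hx-g[0]).round(1),'g',g.round(1),'F',Rh.T@o['force'].round(1),'W',o['grip_width'].round(4),'rot',o['tool_rot'].round(1))
n=int(sys.argv[1]);st=float(sys.argv[2]);p=g
for k in range(1,n+1):
    a=np.radians(th-st*k);q=np.array([hx-166*np.cos(a),0,97+166*np.sin(a)]);q[1]=-1
    d=Rt.inv().apply(Rh@(q-p));print(np.degrees(a).round(1),(d/1000).round(4));p=q
print('turn',((Rt.inv()*R.from_euler('xyz',[180,0,76.43],degrees=True)).as_rotvec()/.5).round(3))
E
python3 arc.py 8 2
```

```text
Traceback (most recent call last):
  File "arc.py", line 6, in <module>
    th=np.degrees(np.arctan2(g[2]-97,hx-g[0]));print('t',o['time_s'],'theta',th.round(2),'rad',np.hypot(g[2]-97,hx-g[0]).round(1),'g',g.round(1),'F',Rh.T@o['force'].round(1),'W',o['grip_width'].round(4),'rot',o['tool_rot'].round(1))
                                                                                                                                                                                  ^^^^^^^^^^^^^^^^^^^^^
AttributeError: 'float' object has no attribute 'round'
```

```bash
sed -i "s/o\['grip_width'\].round(4)/round(o['grip_width'],4)/; s/Rh.T@o\['force'\].round(1)/(Rh.T@o['force']).round(1)/" arc.py; python3 arc.py 8 2
```

```text
t 12.2667 theta 101.86 rad 168.1 g [108.1  -1.2 261.5] F [ 0.1 -0.1 -0.9] W 0.0118 rot [179.9   0.   76.4]
99.9 [ 0.0002 -0.0061  0.001 ]
97.9 [-0.     -0.0057 -0.0009]
95.9 [-0.     -0.0058 -0.0007]
93.9 [-0.     -0.0058 -0.0005]
91.9 [-0.     -0.0058 -0.0003]
89.9 [-0.     -0.0058 -0.0001]
87.9 [-0.     -0.0058  0.0001]
85.9 [-0.     -0.0058  0.0003]
turn [ 0.003  0.001 -0.003]
```

servo_tool(
  moves="0 -0.006 -0.001 0 0 0 1;0 -0.006 -0.001 0 0 0 1;0 -0.006 -0.001 0 0 0 1;0 -0.006 0 0 0 0 1",
)

```text
time_s: 12.6
tool_pos: [0.6314, -0.029, 0.2572]
tool_rot: [179.7, 0.0, 76.3]
force: [0.3, 0.0, 0.9]
grip_width: 0.0115
```

```bash
python3 arc.py 8 2
```

```text
t 12.6 theta 93.58 rad 168.6 g [ 84.   -1.  265.2] F [0.3 0.1 0.9] W 0.0115 rot [179.7   0.   76.3]
91.6 [ 0.     -0.006   0.0023]
89.6 [-0.     -0.0058 -0.0001]
87.6 [-0.     -0.0058  0.0001]
85.6 [-0.     -0.0058  0.0003]
83.6 [-0.     -0.0058  0.0005]
81.6 [-0.     -0.0057  0.0007]
79.6 [-0.     -0.0057  0.0009]
77.6 [-0.     -0.0057  0.0011]
turn [ 0.01   0.    -0.003]
```

servo_tool(
  moves="0 -0.006 0.001 0.01 0 0 1;0 -0.006 0.001 0 0 0 1;0 -0.006 0.001 0 0 0 1;0 -0.006 0.001 0 0 0 1;0 -0.006 0.001 0 0 0 1;0 -0.006 0.001 0 0 0 1",
)

```text
time_s: 13.1
tool_pos: [0.5928, -0.0195, 0.2537]
tool_rot: [179.8, -0.1, 76.4]
force: [1.3, -0.1, -0.6]
grip_width: 0.0118
```

```bash
python3 arc.py 8 2
python3 - <<'E'
from h import *
c=cam('scene');save(c,'s14.png',(190,80,350,230),4.5)
E
```

```text
t 13.1 theta 79.94 rad 167.3 g [ 44.3  -0.9 261.7] F [ 1.2  0.2 -0.6] W 0.0118 rot [ 1.798e+02 -1.000e-01  7.640e+01]
77.9 [-0.0001 -0.0055  0.0023]
75.9 [-0.     -0.0056  0.0013]
73.9 [-0.     -0.0056  0.0015]
71.9 [-0.     -0.0055  0.0017]
69.9 [-0.     -0.0055  0.0019]
67.9 [-0.     -0.0054  0.0021]
65.9 [-0.     -0.0053  0.0022]
63.9 [-0.     -0.0053  0.0024]
turn [ 0.008 -0.004 -0.002]
```

View pics/s14.png

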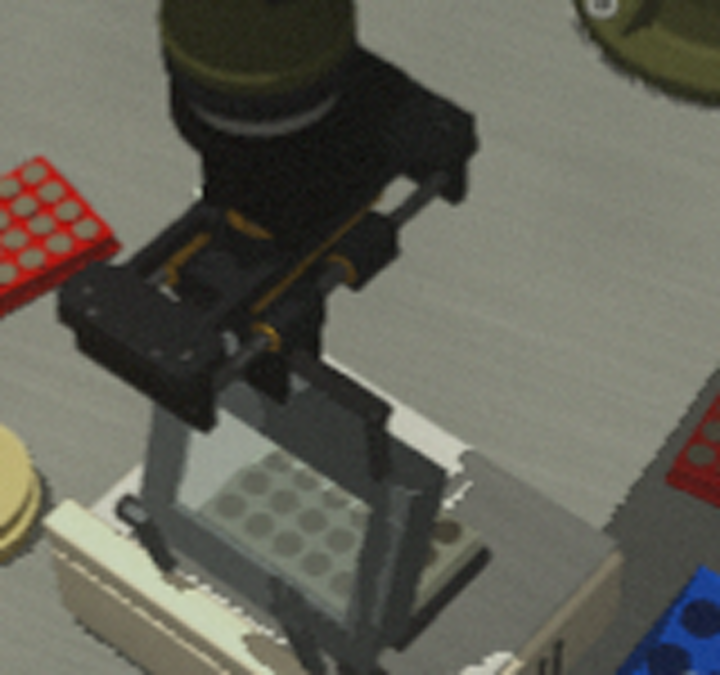

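The hood is coming forward with the gripper and is now past upright. Continuing down the arc.

servo_tool(
  moves="0 -0.006 0.002 0.008 0 0 1;0 -0.006 0.002 0 0 0 1;0 -0.006 0.002 0 0 0 1;0 -0.006 0.002 0 0 0 1;0 -0.005 0.002 0 0 0 1;0 -0.005 0.002 0 0 0 1;0 -0.005 0.002 0 0 0 1;0 -0.005 0.003 0 0 0 1",
)

```text
time_s: 13.82
tool_pos: [0.5429, -0.0072, 0.234]
tool_rot: [-179.6, -0.1, 76.4]
force: [-2.3, 0.2, 2.7]
grip_width: 0.0116
```

```bash
python3 arc.py 8 2
```

```text
t 13.8167 theta 60.97 rad 165.8 g [ -7.   -0.6 242. ] F [-2.2 -0.3  2.7] W 0.0116 rot [-1.796e+02 -1.000e-01  7.640e+01]
59.0 [-0.0004 -0.0051  0.0028]
57.0 [-0.     -0.0049  0.0031]
55.0 [-0.     -0.0048  0.0033]
53.0 [-0.     -0.0047  0.0034]
51.0 [-0.     -0.0045  0.0036]
49.0 [-0.     -0.0044  0.0038]
47.0 [-0.     -0.0043  0.0039]
45.0 [-0.     -0.0041  0.0041]
turn [-0.013 -0.004 -0.001]
```

servo_tool(
  moves="0 -0.005 0.0025 -0.013 0 0 1;0 -0.005 0.003 0 0 0 1;0 -0.005 0.003 0 0 0 1;0 -0.005 0.0035 0 0 0 1;0 -0.0045 0.0035 0 0 0 1;0 -0.0045 0.0035 0 0 0 1;0 -0.004 0.004 0 0 0 1",
)

```text
time_s: 14.4
tool_pos: [0.5066, 0.0017, 0.2068]
tool_rot: [-180.0, -0.1, 76.4]
force: [-0.3, 0.2, -0.5]
grip_width: 0.0115
```

```bash
python3 arc.py 9 2
python3 - <<'E'
from h import *
c=cam('scene');save(c,'s15.png',(190,80,350,230),4.5)
E
```

```text
t 14.4 theta 44.95 rad 166.7 g [-44.5  -0.4 214.8] F [-0.3  0.1 -0.5] W 0.0115 rot [-1.80e+02 -1.00e-01  7.64e+01]
42.9 [-0.0006 -0.0035  0.0047]
40.9 [-0.     -0.0039  0.0043]
38.9 [-0.     -0.0037  0.0044]
36.9 [-0.     -0.0036  0.0046]
34.9 [-0.     -0.0034  0.0047]
32.9 [-0.     -0.0032  0.0048]
30.9 [-0.     -0.0031  0.0049]
28.9 [-0.     -0.0029  0.005 ]
26.9 [-0.     -0.0027  0.0051]
turn [-0.001 -0.003 -0.001]
```

View pics/s15.png

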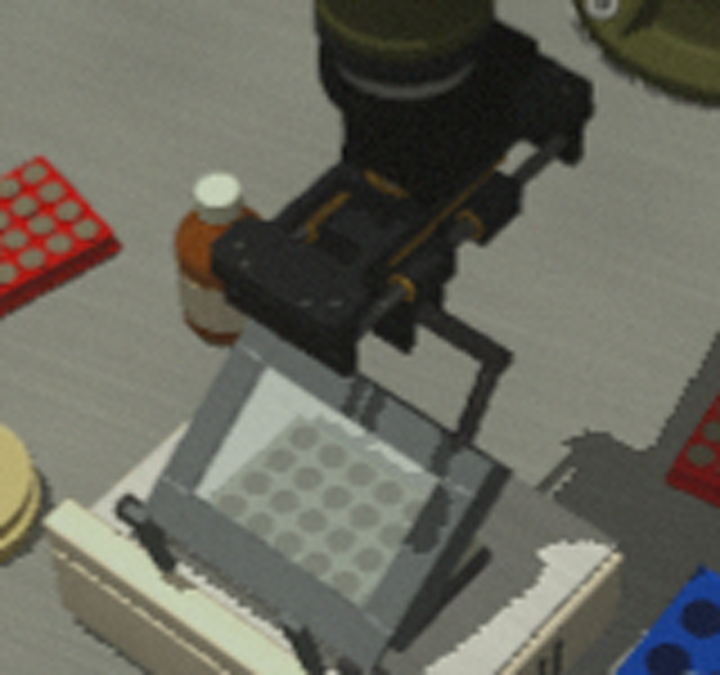

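servo_tool(
  moves="0 -0.004 0.0045 0 0 0 1;0 -0.004 0.0045 0 0 0 1;0 -0.004 0.0045 0 0 0 1;0 -0.0035 0.0045 0 0 0 1;0 -0.0035 0.005 0 0 0 1;0 -0.003 0.005 0 0 0 1;0 -0.003 0.005 0 0 0 1",
)

```text
time_s: 15.03
tool_pos: [0.479, 0.0085, 0.17]
tool_rot: [-179.9, -0.1, 76.4]
force: [1.6, 0.5, -2.5]
grip_width: 0.0114
```

```bash
python3 arc.py 9 2
```

```text
t 15.0333 theta 28.97 rad 167.2 g [-72.8  -0.3 178. ] F [ 1.4  0.9 -2.5] W 0.0114 rot [-1.799e+02 -1.000e-01  7.640e+01]
27.0 [-0.0007 -0.0016  0.0057]
25.0 [-0.     -0.0025  0.0052]
23.0 [-0.     -0.0023  0.0053]
21.0 [-0.     -0.0022  0.0054]
19.0 [-0.     -0.002   0.0054]
17.0 [-0.     -0.0018  0.0055]
15.0 [-0.     -0.0016  0.0056]
13.0 [-0.     -0.0014  0.0056]
11.0 [-0.     -0.0012  0.0057]
turn [-0.004 -0.003 -0.001]
```

servo_tool(
  moves="0 -0.002 0.005 0 0 0 1;0 -0.002 0.005 0 0 0 1;0 -0.002 0.005 0 0 0 1;0 -0.002 0.005 0 0 0 1;0 -0.0015 0.004 0 0 0 1;0 -0.0015 0.004 0 0 0 1",
)

```text
time_s: 15.53
tool_pos: [0.4662, 0.0116, 0.1383]
tool_rot: [-179.8, -0.1, 76.4]
force: [0.8, 0.6, -1.3]
grip_width: 0.0116
```

```bash
python3 arc.py 9 1
python3 - <<'E'
from h import *
c=cam('scene');save(c,'s16.png',(190,80,350,230),4.5)
E
```

```text
t 15.5333 theta 17.19 rad 166.9 g [-86.   -0.3 146.3] F [ 0.6  0.8 -1.3] W 0.0116 rot [-1.798e+02 -1.000e-01  7.640e+01]
16.2 [-0.0007  0.0001  0.0031]
15.2 [-0.     -0.0008  0.0028]
14.2 [-0.     -0.0007  0.0028]
13.2 [-0.     -0.0007  0.0028]
12.2 [-0.     -0.0006  0.0028]
11.2 [-0.     -0.0006  0.0028]
10.2 [-0.     -0.0005  0.0028]
9.2 [-0.     -0.0005  0.0029]
8.2 [-0.     -0.0004  0.0029]
turn [-0.006 -0.002 -0.   ]
```

View pics/s16.png

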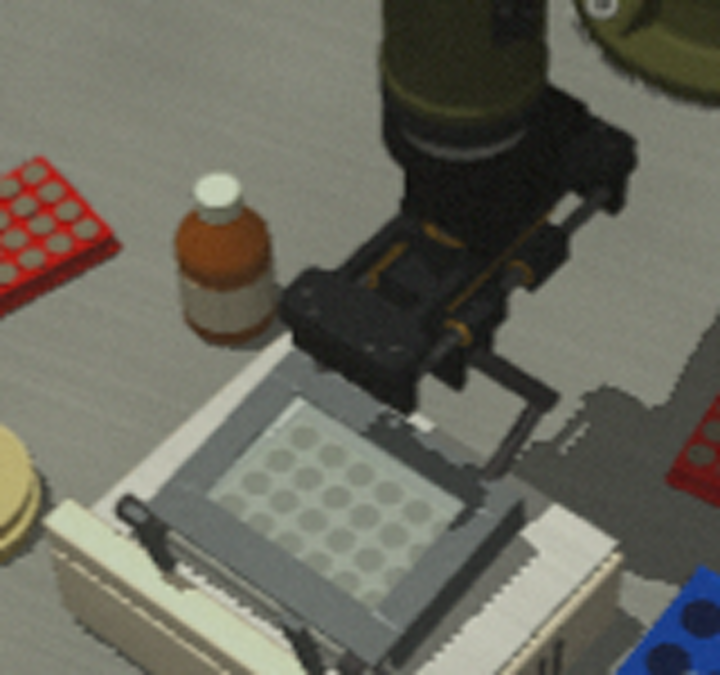

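servo_tool(
  moves="0 -0.0005 0.003 0 0 0 1;0 -0.0005 0.003 0 0 0 1;0 -0.0005 0.003 0 0 0 1;0 -0.0005 0.003 0 0 0 1;0 -0.0005 0.002 0 0 0 1",
)

```text
time_s: 16.0
tool_pos: [0.4625, 0.0126, 0.1222]
tool_rot: [-179.7, -0.0, 76.4]
force: [-0.6, 1.1, -1.1]
grip_width: 0.0115
```

```bash
python3 arc.py 6 1
```

```text
t 16.0 theta 11.48 rad 166.7 g [-89.9  -0.2 130.2] F [-0.8  0.9 -1.1] W 0.0115 rot [-179.7   -0.    76.4]
10.5 [-0.0008  0.0001  0.003 ]
9.5 [-0.     -0.0005  0.0029]
8.5 [-0.     -0.0004  0.0029]
7.5 [-0.     -0.0004  0.0029]
6.5 [-0.     -0.0003  0.0029]
5.5 [-0.     -0.0003  0.0029]
turn [-0.011 -0.001  0.   ]
```

servo_tool(
  moves="0 0 0.002 0 0 0 1;0 0 0.002 0 0 0 1;0 0 0.002 0 0 0 1",
)

```text
time_s: 16.25
tool_pos: [0.4614, 0.0128, 0.1152]
tool_rot: [-179.5, -0.0, 76.4]
force: [-2.5, 0.6, -1.6]
grip_width: 0.0116
```

servo_tool(
  moves="0 0 0.0015 0 0 0 1;0 0 0.001 0 0 0 1",
)

```text
time_s: 16.42
tool_pos: [0.4613, 0.0129, 0.114]
tool_rot: [-179.5, -0.0, 76.4]
force: [-5.9, 0.8, 12.0]
grip_width: 0.0113
```

```bash
python3 arc.py 3 1
```

```text
t 16.4167 theta 8.65 rad 166.4 g [-91.   -0.2 122. ] F [-5.9 -0.7 12. ] W 0.0113 rot [-179.5   -0.    76.4]
7.7 [-0.0008  0.      0.0029]
6.7 [-0.     -0.0003  0.0029]
5.7 [-0.     -0.0003  0.0029]
turn [-0.018 -0.001  0.001]
```

Resisting at 12 N with the bar at z≈120–122, which suits fully shut. I'll check the hood angle by depth before letting go.

Run:
```python
from h import *
c=cam('scene');save(c,'s17.png',(190,130,350,280),4.5)
P=cloud(c);q=(P-np.array([H[0],H[1],0]))@Rh*1000
for n,m in (('rear strip',(q[...,0]>60)&(q[...,0]<70)&(abs(q[...,1])<60)&(q[...,2]>100)),('right strip',(q[...,1]<-62)&(q[...,1]>-72)&(q[...,0]<60)&(q[...,0]>-40)&(q[...,2]>95)),('left strip',(q[...,1]>62)&(q[...,1]<72)&(q[...,0]<60)&(q[...,0]>-40)&(q[...,2]>95))):
    g=q[m];print(n,len(g),g.mean(0) if len(g) else '')
    if len(g)>20: A=np.c_[g[:,0],np.ones(len(g))];print(np.linalg.lstsq(A,g[:,2],rcond=None)[0])
```

```text
rear strip 196 [ 64.75975913   1.09162133 105.11393054]
[3.90899713e-02 1.02582473e+02]
right strip 140 [ 10.87818112 -67.03834003 105.0625922 ]
[1.07959897e-02 1.04945151e+02]
left strip 163 [  9.4083502   67.10459468 105.52284115]
[-2.13993588e-03  1.05542974e+02]
```

View pics/s17.png

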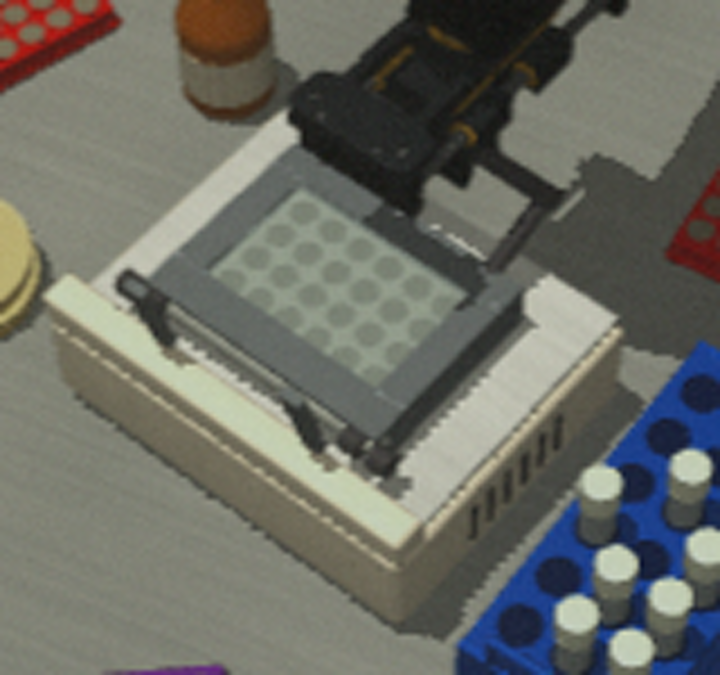

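Hood top slope is about 0 (shut). Opening a little (about 28 mm, so the rear finger clears the hood edge), then straight up.

servo_tool(
  moves="0 0 0 0 0 0 0.7;0 0 0 0 0 0 0.36;0 0 0 0 0 0 0.36;0 0 0 0 0 0 0.36",
)

```text
time_s: 16.8
tool_pos: [0.4637, 0.0118, 0.1155]
tool_rot: [-179.8, -0.1, 76.4]
force: [0.4, -0.1, 0.6]
grip_width: 0.0244
```

servo_tool(
  moves="0 0 -0.005 0 0 0 0.36;0 0 -0.01 0 0 0 0.36;0 0 -0.015 0 0 0 0.36;0 0 -0.02 0 0 0 0.36",
)

```text
time_s: 17.13
tool_pos: [0.4619, 0.0105, 0.1651]
tool_rot: [-179.5, 0.2, 76.4]
force: [-1.3, -0.2, 1.1]
grip_width: 0.0278
```

Run:
```python
from h import *
delta(w([-90,0,300]),76.43)
c=cam('scene');save(c,'s18.png',(190,100,350,250),4.5)
```

```text
t 17.1333 heater pos [-90.   -2.4 165.1] rot [-179.5     0.2    76.36] q [-29.  -2.  24. 114.   1.  68. -19.] F [-1.29 -0.2   1.09] W 0.0278
shift mm [   1.9   -1.2 -134.9] turn units [-0.018  0.007 -0.003]
```

View pics/s18.png

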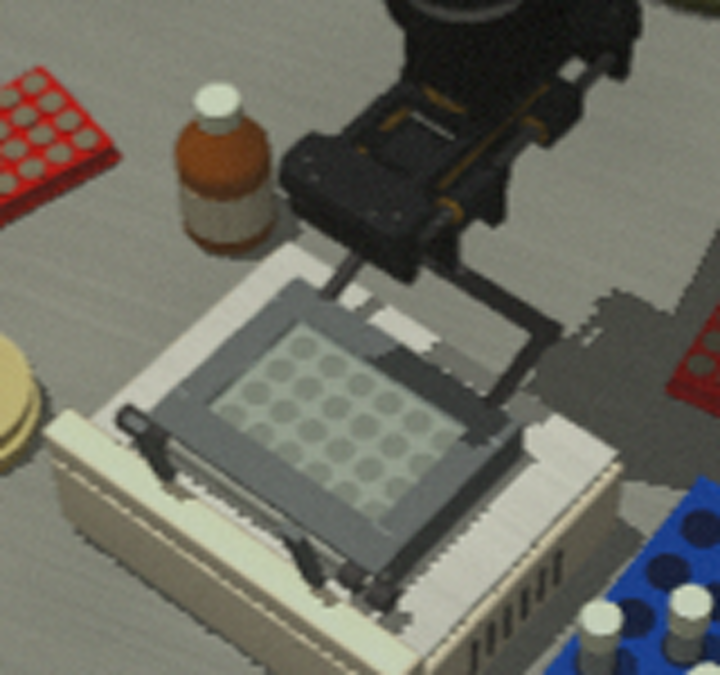

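servo_tool(
  moves="0 0 -0.025 -0.018 0 0 0.36;0 0 -0.03 0 0 0 0.36;0 0 -0.03 0 0 0 0.36;0 0 -0.03 0 0 0 0.36;0.03 0 0 0 0 0 0.36;0.035 0 0 0 0 0 0.36;0.035 0 0 0 0 0 0.36;0.035 0 0 0 0 0 0.36;0.035 0 0 0 0 0 0.36;0.035 0 0 0 0 0 0.36;0.035 0 0 0 0 0 0.36;0.035 0 0 0 0 0 0.36;0 0 0 0 0 0 0.36;0 0 0 0 0 0 0.36",
)

```text
time_s: 18.35
tool_pos: [0.5382, 0.287, 0.3107]
tool_rot: [178.3, -1.0, 75.8]
force: [0.7, -1.6, -0.4]
grip_width: 0.0277
```

Run:
```python
from h import *
delta(w([-90,0,300]),76.43)
c=cam('scene');save(c,'s19.png',s=1.4);t=cam('top');save(t,'t19.png',(220,150,350,270),6)
save(t,'t19f.png',s=1.4)
for n,cc in(('scene',c),('top',t)):
    P=cloud(cc);q=(P-np.array([H[0],H[1],0]))@Rh*1000
    m=(q[...,0]>-100)&(q[...,0]<-82)&(abs(q[...,1])<50)&(q[...,2]>110)&(q[...,2]<150)
    if m.any(): print(n,'bar',m.sum(),q[m].mean(0),q[m].max(0))
    for s in(1,-1):
        g=q[(s*q[...,1]>62)&(s*q[...,1]<74)&(q[...,0]<62)&(q[...,0]>-42)&(q[...,2]>97)]
        print(n,s,len(g),np.polyfit(g[:,0],g[:,2],1))
```

```text
t 18.35 heater pos [-80.6 284.3 310.7] rot [178.28  -0.98  75.77] q [-41.  10.  12.  84.  -2.  83. -43.] F [ 0.69 -1.58 -0.36] W 0.0277
shift mm [-284.6   -6.3    5.6] turn units [ 0.06  -0.034 -0.023]
scene bar 201 [-8.96363620e+01  5.11418568e-02  1.23930176e+02] [-83.58176738  48.41871119 131.1069692 ]
scene 1 193 [-8.26578734e-03  1.05308203e+02]
scene -1 180 [2.77631429e-03 1.05220776e+02]
top bar 170 [-8.98602226e+01  5.90310424e-02  1.23893244e+02] [-83.7813809   49.88449471 129.30249493]
top 1 166 [2.55090863e-03 1.04448340e+02]
top -1 168 [3.87812813e-03 1.04326780e+02]
```

View pics/t19.png

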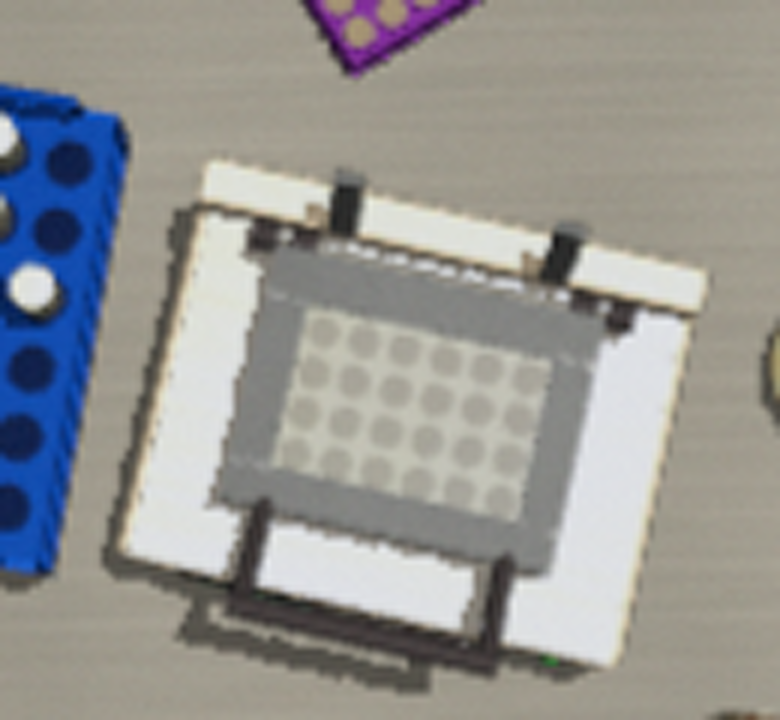

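View pics/s19.png

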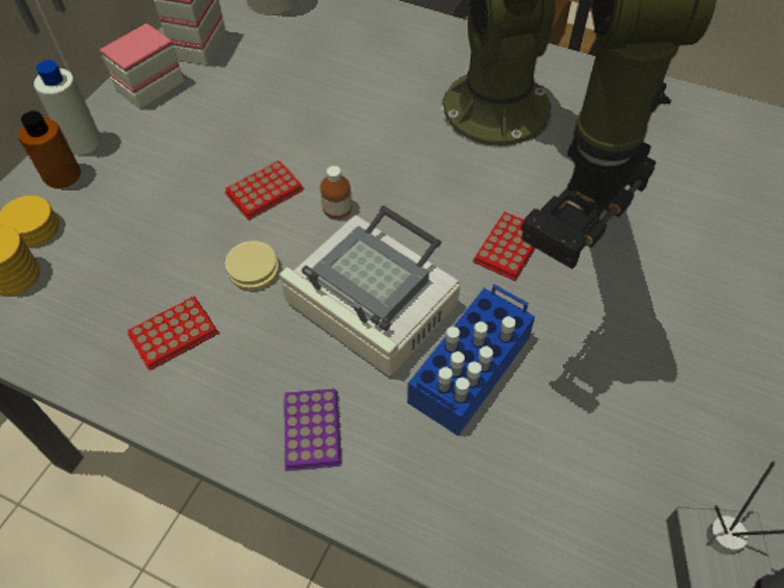

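View pics/t19f.png

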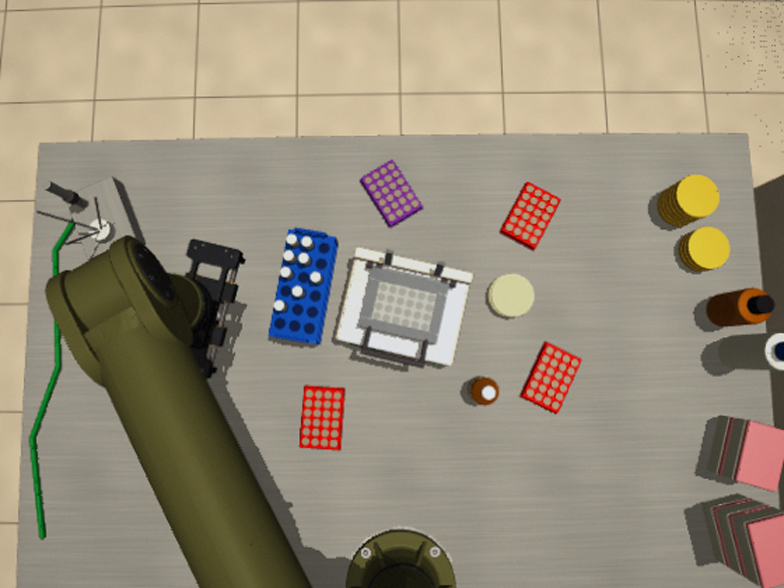

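Run:
```python
from fit import *
c=cam('top')
px=[np.array([220+a/6-.42,150+b/6-.42]) for a,b in [(323,330),(533,377),(500,502),(298,455)]]
m=[atz(c,*p,.093) for p in px]
for x in m: print(hh(x).round(1))
print('centre',np.mean([hh(x) for x in m],0)); d=hh(m[1])-hh(m[0]);e=hh(m[2])-hh(m[3]);print(np.degrees(np.arctan2(-d[0],-d[1])),np.degrees(np.arctan2(-e[0],-e[1])))
```

```text
[42.2 47.7 93. ]
[ 42.3 -51.1  93. ]
[-17.  -48.6  93. ]
[-16.5  46.   93. ]
centre [12.74840299 -1.49234395 93.        ]
-0.11463000903347 0.2909940390907592
```

Run:
```python
from cell import env
print(env.sign_off(),env.get_obs()['time_s'])
```

```text
the job is handed in; nothing more can be done
the job is handed in; nothing more can be done
```

The plate is home against both stops and the hood is fully shut over it. I handed the job in at about 18.5 s of the 64 s allowed.

- **Plate:** I pushed it square onto the back stop with open fingers (about 13 N), slid it left onto the left stop (about 7 N), then touched it onto the back stop again. That last touch stopped at the same place as the first, within 0.3 mm.
- **Hood:** I gripped the bar at about 12 N, brought it past upright and lowered it along its arc at about 2° per row, slower near the end. It came to rest on its stop at up to 12 N; I then opened the jaws and backed straight off.

**Last checks:**
- Both cameras show the hood top level (slope 0.01 or less) and the bar at its shut height and position, with the gripper clear.
- Read by eye through the window, the plate centre is at heater x 12.7, y -1.5 (home is 12.25, 0), turned within 0.3°. The 1.5 mm in y is within my reading error, and I did not check it further after shutting the hood.
- The rack, bottle, dishes and look-alike plates appear unmoved by eye in both views; I did not measure them.

**What disagreed or went wrong:**
- The arm's contact with the plate came about 3 mm short of where the camera fit put it, roughly the camera's stated calibration error. I allowed for it on the hood arc.
- I moved the wrong way once, above the deck after the first push, without touching anything.

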